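# Clamp the test cell until the force tab pops out

## Task

Lay the paddle-shaped cell holder in the channel of the bench clamp, cell first, and slide it gently home against the end stop under the spindle. Then turn the crank clockwise to clamp the cell, and stop as soon as the sprung tab pops out of the indicator at the side: do not tighten on past it. Let go, and leave the other things on the bench where they are.

Things in the scene. Friction and masses are not known exactly. Their poses are not given: they have to be found in the camera images.
- cell_holder: Loose flat paddle on the worktop beside the clamp, about 150 g: strip 37 mm wide, 6 thick, 148.5 long (x -75 to +73.5 mm, the +x end round). A round steel cell stands on it at x = +55, a black upright grip at x = -55. Origin: underside, under the strip's middle; x along the strip from grip to cell, z up.
- grip_mid (a point): Middle of the holder's black upright grip (36 mm long in x, 14 thick in y, reaching from the strip up to 48 mm), 29 mm above the holder's underside; axes as the holder. Grip it here from above, fingers closing along y.
- cell_top (a point): Centre of the top face of the cell (33 mm across), 22 mm above the holder's underside; axes as the holder.
- clamp: Grey bench screw clamp fixed to the worktop, base 225 x 80 mm, C frame open to its front (-x). Origin: on the worktop, under the spindle axis; x points from the open front along the channel to the column at the back (from x = +39 mm), z up. Its overhead arm, 98 to 126 mm high, reaches forward to x = -21 mm.
- bed: Floating bed on springs: a channel along the clamp's x from x = -132 to +18.5 mm, 41 mm wide inside, side walls 5 mm high, flared outward in front of x = -75 mm. Axes and unloaded origin as the clamp's; channel floor 46 mm above the origin. It sinks straight down under the clamping force, from a preload of about 5 N at 8 N per mm.
- spindle_axis (a point): Point on the spindle's vertical axis at the height of the unloaded channel floor; axes as the clamp.
- foot (a point): Centre of the flat underside of the spindle's round foot (28 mm across), which comes down on the cell. 78 mm above the worktop at crank = 0, 10 mm lower for each clockwise turn.
- spindle: Steel spindle with its foot, goes straight up and down without turning; origin 78 mm below the middle of the foot's underside.
- crank (a joint): Angle of the crank in rad, grows as it is turned clockwise seen from above, which lowers the spindle 1.59 mm per rad. At 0 the crank arm points to the clamp's -x, at +1.57 to its +y. Stiff screw: about 3.5 N at the knob when free, up to 6 N when clamped; it stays where it is left. Stop at 15 rad.
- knob_mid (a point): Middle of the crank's black upright knob, which spins freely about its own vertical pin: 17 mm diameter, 39 mm tall, from 141 to 180 mm above the worktop, its axis 36 mm from the spindle axis. This point is 160.5 mm above the worktop. The crank arm below it has its top at 140 mm; nothing else reaches higher.
- tab (a joint): How far the steel tab (19 x 7 mm) stands out of the grey indicator box (38 x 40 mm, 50 high, beside the bed at clamp x = -45, y = -50 mm), towards the clamp's -y, m: 0 held in, 0.012 out. It snaps out and stays out once the bed has sunk 1.5 to 5.5 mm (17 to 49 N; the setting differs and is not marked). 0.8 mm (0.5 rad of crank) later the bed meets a rigid stop and the force rises steeply.
- petri_dish: Round closed dish, 92 mm across, 15 mm high; bystander.
- vial_a: Small glass vial with a red cap, 23 mm across, 52 mm tall; bystander.
- vial_b: Small glass vial with a white cap, 23 mm across, 52 mm tall; bystander.
- wash_small: White dropper bottle with a green cap, 48 mm across, 98 mm tall; bystander.
- end_stop (a point): Middle of the front face of the steel stop bar across the back end of the channel, fixed to the bed, 12 mm high; axes as the bed, at bed x = +18.5 mm, 52 mm above its origin. With the holder home its round end touches this face; the cell then stands under the spindle (bed x = 0) and the grip at bed x = -110 mm.

How it is judged:
On the way, in this order (a step that is already met when the one before it is completed fails the run):
1. the holder lies flat in the channel, home against the end stop, not yet clamped, the tab still in (x of cell_top in the frame of bed above -0.002 m and z of cell_top in the frame of bed below 0.0705 m and y of cell_top in the frame of bed between -0.004 and 0.004 m and angle between cell_holder's own z axis and vertical below 0.04 rad and value of joint tab below 0.003 m and contact force between spindle and cell_holder below 1 N), for 0.2 s.
2. the spindle presses on the cell and the tab has popped out (value of joint tab above 0.009 m and contact force between spindle and cell_holder above 12 N), for 0.1 s.
At the end, for the whole second after the job is handed in: The tab stands out by more than 9 mm; the holder lies flat (within 0.04 rad) in the channel, home within 2 mm of the end stop and within 4 mm of the channel's middle line, at rest, and the spindle presses on the cell with more than 12 N (all of step 2 and x of cell_top in the frame of bed above -0.002 m and z of cell_top in the frame of bed below 0.0705 m and y of cell_top in the frame of bed between -0.004 and 0.004 m and angle between cell_holder's own z axis and vertical below 0.04 rad and linear speed of cell_holder below 0.01 m/s); the robot touches nothing.
It fails at once if the clamp is overtightened: more than 75 N between the spindle and the cell (contact force between spindle and cell_holder above 75 N).
It fails at once if the holder is rammed into the end stop with more than 30 N (contact force between cell_holder and bed_c5 above 30 N).
It fails at once if a bystander is moved by more than 20 mm (distance of any of petri_dish, vial_a, vial_b, wash_small from where it was at the start of the episode above 0.02 m).
It also fails if it takes over 72 s, if anything falls off the work surface, if the arm or the gripper's body presses on something with over 40 N, if the wrist force passes 120 N, or if a joint passes its speed limit or range.

## Robot

A 7-joint arm with a two-finger parallel gripper is mounted at the origin on a cart in front of the work surface, level with it; the furniture and walls round the work are solid. World frame = base frame: x ahead of the robot, y to its left, z up, the work surface at z = 0. Lengths are in m, angles in rad, forces in N, time in s.
With the tool pointing down it reaches from about 0.4 to 0.85 m from the base axis. Payload 10.4 kg.
Tool frame: the origin (TCP) lies on the centre line of the jaws, within the pads' length; the fingertips stand 11 mm ahead of it and the grasp point (between the pads) lies 8 mm behind it (tip_reach is the distance from the TCP to the fingertips, in m); z points along the fingers, y is the line along which they close (so a half turn about z gives the same grasp; the last joint's range is limited). The gripper opens to 85 mm and grips with 20 to 120 N. Pads are 22 mm wide; open, the fingers measure 114 mm over their backs; the gripper's body (76 mm by 85 mm) begins 54 mm behind the grasp point. The pads swing forward as they close: fully open they stand 13 mm farther back than shut.
Start: joints at [1.295, 0.332, -0.065, 1.46, 0.022, 1.35, -0.088], TCP at [0.156, -0.605, 0.21] pointing down, gripper open.
Joint ranges: [-2.6, 2.6], [-0.5, 2.12], [-1.47, 1.34], [0.16, 2.42], [-1.27, 4.41], [0.06, 2.06], [-2.6, 2.6]. Speed limits (rad/s): [2.22, 2.22, 2.79, 2.79, 3.14, 3.14, 3.14].

## Interface

Orientations are given as a unit quaternion [x, y, z, w].
In Python, from workcell import get_obs, camera, hand_in, tip_reach gives the robot as it stands. The module is installed in compiled form; this text tells all that it offers.
- The arm moves only by the tool move_arm, never from a script. Its argument "plan" is a list of rows, each an object with "delta_pos": the shift along the tool's x, y, z in m, a list of three; "turn": the turn, a rotation vector about the tool's x, y, z in rad, a list of three; "fingers": the closure, from 0 (fully open) to 1 (shut). A call has 1 to 12 rows; each row is the pose to reach, as a shift and turn from the pose commanded when the call began, along the tool's axes at that moment; what a row does not reach only later rows make up. A row lasts 1/8 s, in which the tool goes at most 62.5 mm and 10.7 degrees, less where a joint would pass 70% of its speed; a pose out of reach is approached as far as the arm can. A call with a gripper value outside its range is refused whole. The fingers move at their own pace and stop on an object; "force" is the grip in N (left out, the last holds). Time passes only in rows, so rows that repeat a pose let the fingers close. It gives the time, the measured TCP pose, the force, the opening and the grip force at its end, in the units of the state.
- get_obs(): the state, without advancing time (a new reading comes with each control period).
- camera(name): name is "side" or "top" or "wrist"; returns a dict with "color" (384x512x3 uint8, red, green, blue), "range_z" (384x512 float32, m along the optical axis (not along the pixel's ray), 0 where there is no reading), "fx", "fy", "cx", "cy" (pixels), "k1" (the pictures are not rectified: a ray, as slopes to the right and down, at radius r is drawn at 1 + k1 r^2 times it, then the intrinsics apply), "R" (3x3) and "t" (3): a world point X has camera coordinates R X + t; the wrist camera has in their place "tool_from_camera" (4x4, takes a point from camera to tool coordinates, whose origin is the TCP and whose axes are the flange's). Camera axes: x right, y down, z forward; pixel columns grow to the right and rows downward; lengths in m; the calibration is good to about 2 mm. A picture is of the moment at which its call begins: read the wrist's pose just before it.
- hand_in(): hands the job in; it is judged then, once.
The state is a dict: "clock": time; "joint_pos": joint angles; "joint_velocities": joint speeds; "tau": joint torques, N m; "position": TCP position; "ee_rot": TCP orientation; "ft_force": force on the tool from outside, world axes, zero at the start; "torque": the same for the moment, N m; "grip_width": opening from 0.0 (shut) to 1.0 (fully open); "grasp_force": force on a finger pad.
Only numpy, scipy, OpenCV 4.12 (cv2) and the standard library are available. Lean on these libraries where they do the work, as an engineer would, in place of code of your own. Each camera call takes 0.05 s, during which the arm holds its last target. There are 200 camera calls.

## Working session

There is one attempt and no reset: what is moved stays moved. The work goes in short steps, Python scripts to look and compute and a tool call to move; the robot and the scene stay as the last step left them, time stands still between calls to the robot, and variables do not carry over. Pictures are saved under pics/ and viewed, at most 10 in all, crops included, and the job is handed in when it is done.

Besides the shell and the picture viewer there is one more tool, called after "Emit:" as name(argument=value, ...) on one line, values as JSON. move_arm: Moves the arm, as the interface text tells. Its arguments: {"type":"object","properties":{"plan":{"type":"array","items":{"type":"object","properties":{"delta_pos":{"type":"array","items":{"type":"number"}},"turn":{"type":"array","items":{"type":"number"}},"fingers":{"type":"number"}}}},"force":{"type":"number"}},"required":["plan"]}

```bash
mkdir -p pics; cat > h.py <<'E'
import numpy as np, cv2
from scipy.spatial.transform import Rotation as Ro
from workcell import get_obs, camera, hand_in, tip_reach
def cloud(c, o=None):
    h,w=c["range_z"].shape
    K=np.array([[c["fx"],0,c["cx"]],[0,c["fy"],c["cy"]],[0,0,1.]])
    u,v=np.meshgrid(np.arange(w),np.arange(h))
    # invert r_d = r(1+k1 r^2)
    p=cv2.undistortPoints(np.stack([u.ravel(),v.ravel()],1).astype(float)[:,None],K,np.array([c["k1"],0,0,0.]))[:,0]
    z=c["range_z"].ravel().astype(float)
    P=np.c_[p*z[:,None],z]
    if "R" in c: X=(P-c["t"])@np.array(c["R"])
    else:
        T=np.array(c["tool_from_camera"]); X=P@T[:3,:3].T+T[:3,3]
        X=Ro.from_quat(o["ee_rot"]).apply(X)+o["position"]
    X[z==0]=np.nan
    return X.reshape(h,w,3)
def snap(name,fn):
    o=get_obs(); c=camera(name); cv2.imwrite(f"pics/{fn}.png",c["color"][:,:,::-1]); X=cloud(c,o); np.savez(f"pics/{fn}.npz",X=X,C=c["color"]); return c,X
E
python3 - <<'E'
from h import *
o=get_obs(); print({k:np.round(v,3).tolist() if not isinstance(v,float) else v for k,v in o.items()}, tip_reach)
a,_=snap("top","top0"); b,_=snap("side","side0")
for c in (a,b): print(c["fx"],c["k1"],np.round(-np.array(c["R"]).T@c["t"],3))
cv2.imwrite("pics/both0.png",np.vstack([cv2.imread("pics/top0.png")[:300],cv2.imread("pics/side0.png")[84:]]) if 0 else cv2.resize(np.hstack([cv2.imread("pics/top0.png"),cv2.imread("pics/side0.png")]),(800,300)))
E
```

```text
{'clock': 0.0, 'joint_pos': [1.295, 0.333, -0.065, 1.461, 0.022, 1.35, -0.088], 'joint_velocities': [-0.001, -0.001, 0.001, -0.001, -0.0, -0.0, -0.001], 'tau': [0.002, -62.545, 0.05, -39.162, 0.016, 0.01, -0.0], 'position': [0.156, -0.605, 0.209], 'ee_rot': [0.992, 0.126, -0.0, -0.001], 'ft_force': [-0.707, -0.262, 0.615], 'torque': [0.008, -0.022, 0.02], 'grasp_force': 0.0, 'grip_width': 1.001047551561669} 0.011
426.98351915367306 -0.10603110256675137 [0.412 0.045 1.45 ]
431.08864788049914 0.027042202072217542 [0.338 0.722 1.096]
```

View pics/top0.png

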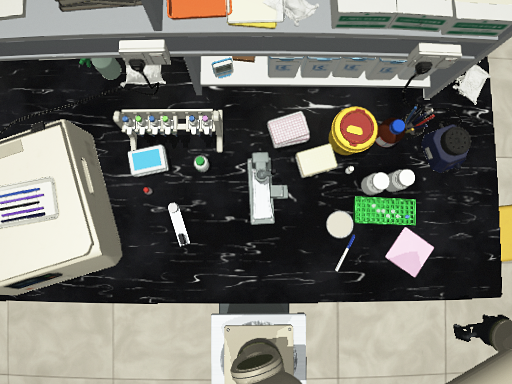

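View pics/side0.png

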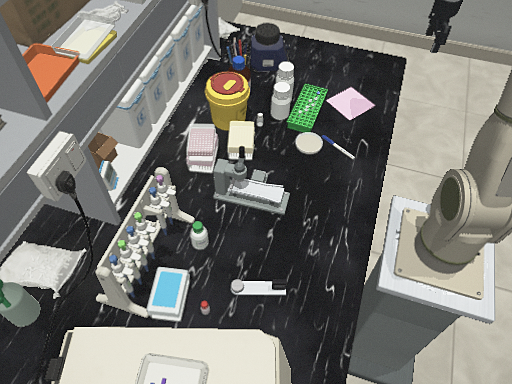

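Top view: the holder is at about (179,224), cell end up and grip at (183,240). The clamp is at (261,190), opening toward the robot, with the indicator on its right at (279,191). Side view: holder at (258,288), clamp at (250,190).

```bash
python3 - <<'E'
from h import *
def rect(P): 
    (c,s,a)=cv2.minAreaRect((P[:,:2]*1000).astype(np.float32)); return np.round(c,1),np.round(s,1),round(a,1)
for n in("top0","side0"):
    d=np.load(f"pics/{n}.npz"); X=d["X"].reshape(-1,3); C=d["C"].reshape(-1,3).astype(int)
    if n=="top0":
        print("tbl",np.nanmedian(X[(abs(X[:,0]-.4)<.05)&(abs(X[:,1])<.3)],0))
        for px in [(173,208),(183,240),(179,224),(261,160),(262,180),(262,210),(279,191),(340,224),(201,163),(147,190),(350,170),(265,177)]: print(px,d["X"][px[1],px[0]].round(3))
    else:
        for px in [(237,286),(280,288),(258,288),(241,152),(240,170),(265,190),(264,180),(308,143),(199,228),(204,307)]: print(px,d["X"][px[1],px[0]].round(3))
E
python3 - <<'E'
import cv2,numpy as np
a=cv2.imread("pics/top0.png"); b=cv2.imread("pics/side0.png")
cv2.imwrite("pics/crop0.png",np.hstack([cv2.resize(a[140:255,155:305],(400*1,307),interpolation=cv2.INTER_CUBIC),cv2.resize(b[140:255,200:350],(400,307),interpolation=cv2.INTER_CUBIC)]))
E
```

```text
tbl [ 4.00080276e-01  3.45591950e-03 -2.47644041e-05]
(173, 208) [0.505 0.285 0.025]
(183, 240) [0.399 0.247 0.051]
(179, 224) [0.453 0.268 0.001]
(261, 160) [ 0.65  -0.007  0.12 ]
(262, 180) [ 0.587 -0.01   0.121]
(262, 210) [ 0.497 -0.012  0.043]
(279, 191) [ 0.559 -0.069  0.049]
(340, 224) [ 0.45  -0.276  0.02 ]
(201, 163) [0.645 0.185 0.097]
(147, 190) [0.563 0.367 0.052]
(350, 170) [ 0.63  -0.308  0.049]
(265, 177) [ 0.595 -0.019  0.128]
(237, 286) [0.509 0.291 0.026]
(280, 288) [0.4   0.258 0.018]
(258, 288) [0.457 0.271 0.006]
(241, 152) [ 0.608 -0.035  0.169]
(240, 170) [0.599 0.002 0.136]
(265, 190) [ 0.526 -0.015  0.049]
(264, 180) [ 0.544 -0.065  0.029]
(308, 143) [ 0.453 -0.271  0.016]
(199, 228) [0.648 0.197 0.1  ]
(204, 307) [0.565 0.379 0.047]
```

View pics/crop0.png

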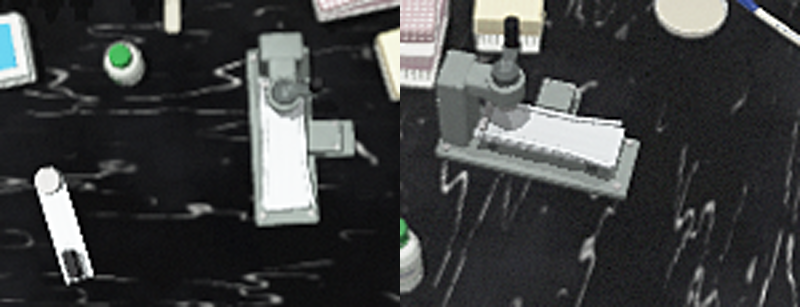

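Crop: the knob stands right of the spindle (clamp -y), near side-view pixel (242,150). The holder's cell and grip ends are clear in both views. I'll move to look at the clamp with the wrist camera on the way.

Emit:
move_arm(plan=[{"delta_pos": [0.48,-0.48,-0.15],"turn": [0,0,0.25],"fingers": 0},{"delta_pos": [0.48,-0.48,-0.15],"turn": [0,0,0.25],"fingers": 0},{"delta_pos": [0.48,-0.48,-0.15],"turn": [0,0,0.25],"fingers": 0},{"delta_pos": [0.48,-0.48,-0.15],"turn": [0,0,0.25],"fingers": 0},{"delta_pos": [0.48,-0.48,-0.15],"turn": [0,0,0.25],"fingers": 0},{"delta_pos": [0.48,-0.48,-0.15],"turn": [0,0,0.25],"fingers": 0},{"delta_pos": [0.48,-0.48,-0.15],"turn": [0,0,0.25],"fingers": 0},{"delta_pos": [0.48,-0.48,-0.15],"turn": [0,0,0.25],"fingers": 0},{"delta_pos": [0.48,-0.48,-0.15],"turn": [0,0,0.25],"fingers": 0},{"delta_pos": [0.48,-0.48,-0.15],"turn": [0,0,0.25],"fingers": 0},{"delta_pos": [0.48,-0.48,-0.15],"turn": [0,0,0.25],"fingers": 0},{"delta_pos": [0.48,-0.48,-0.15],"turn": [0,0,0.25],"fingers": 0}])

```text
clock: 1.6
position: [0.5021, -0.0157, 0.3602]
ee_rot: [1.0, 0.005, 0.0, -0.001]
ft_force: [0.2, -1.4, -0.8]
grip_width: 0.998
grasp_force: 0.0
```

```bash
python3 - <<'E'
from h import *
o=get_obs(); print(np.round(o["position"],4),np.round(o["ee_rot"],4),o["joint_velocities"].round(2) if hasattr(o["joint_velocities"],'round') else '')
c,X=snap("wrist","w1"); print(c["fx"],np.round(c["tool_from_camera"],3))
E
```

```text
[ 0.5021 -0.0157  0.3602] [ 1.0e+00  4.8e-03  5.0e-04 -8.0e-04] [-0.05  0.06  0.01 -0.05  0.06  0.03 -0.09]
288.27119885397946 [[-0.001 -0.964 -0.265  0.068]
 [ 1.    -0.001 -0.     0.   ]
 [-0.    -0.265  0.964 -0.164]
 [ 0.     0.     0.     1.   ]]
```

View pics/w1.png

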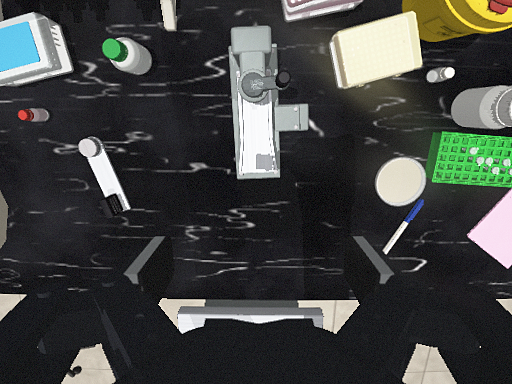

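Wrist view: holder at (104,175), with the cell at (91,147) and grip at (113,205). Clamp bed at (258,140), spindle hub at (255,83), knob at (283,78), indicator at (292,118).

```bash
cat > meas.py <<'E'
from h import *
def rect(P): 
    (c,s,a)=cv2.minAreaRect((P[:,:2]*1000).astype(np.float32)); return np.round(c,1).tolist(),np.round(s,1).tolist(),round(a,1)
def meas(n):
    d=np.load(f"pics/{n}.npz"); X=d["X"]; C=d["C"].astype(int); mn=C.min(2); mx=C.max(2)
    def sel(x0,x1,y0,y1,z0,z1,extra=True):
        m=(X[...,0]>x0)&(X[...,0]<x1)&(X[...,1]>y0)&(X[...,1]<y1)&(X[...,2]>z0)&(X[...,2]<z1)&extra
        m=cv2.morphologyEx(m.astype(np.uint8),cv2.MORPH_OPEN,np.ones((2,2),np.uint8))>0
        return X[m]
    def rep(l,P): 
        if len(P)>8: print(n,l,len(P),rect(P),"mean",(P.mean(0)*1000).round(1),"medz",round(np.median(P[:,2])*1000,1))
        else: print(n,l,len(P))
    rep("strip",sel(.35,.56,.2,.33,-.01,.014,mn>120))
    rep("celltop",sel(.46,.56,.24,.33,.017,.04))
    rep("grip",sel(.35,.44,.2,.29,.03,.06,mx<110))
    rep("arm",sel(.5,.75,-.1,.08,.112,.135))
    rep("knob",sel(.5,.7,-.1,.08,.16,.19))
    rep("knobdark",sel(.5,.7,-.1,.08,.145,.19,mx<70))
    rep("box",sel(.45,.65,-.10,-.04,.04,.06))
    rep("floor",sel(.42,.65,-.06,.05,.036,.056,mn>170))
    rep("base",sel(.4,.75,-.12,.08,.01,.14))
E
python3 - <<'E'
from meas import *
for n in("w1","top0","side0"): meas(n)
E
```

```text
w1 strip 1007 ([448.9, 277.5], [147.2, 51.6], 21.1) mean [nan nan nan] medz nan
w1 celltop 287 ([506.2, 287.6], [30.5, 39.5], 72.7) mean [509.  285.6  21. ] medz 22.0
w1 grip 266 ([393.1, 255.8], [28.4, 61.8], 72.1) mean [nan nan nan] medz nan
w1 arm 1962 ([662.8, -12.1], [64.3, 144.2], 62.6) mean [nan nan nan] medz nan
w1 knob 206 ([616.2, -55.4], [16.2, 44.9], 33.3) mean [nan nan nan] medz nan
w1 knobdark 141 ([616.0, -55.5], [16.6, 44.9], 33.3) mean [608.4 -44.9 157.2] medz 177.7
w1 box 624 ([526.1, -65.0], [106.6, 46.0], 1.3) mean [nan nan nan] medz nan
w1 floor 2479 ([552.4, -25.2], [167.0, 75.9], 7.5) mean [nan nan nan] medz nan
w1 base 7992 ([615.1, -2.4], [111.4, 313.3], 62.5) mean [nan nan nan] medz nan
top0 strip 291 ([438.1, 263.6], [121.4, 37.1], 17.5) mean [447.3 264.3   6.3] medz 5.1
top0 celltop 69 ([506.1, 284.8], [26.3, 28.8], 0.9) mean [505.9 284.9  18.8] medz 20.1
top0 grip 46 ([400.3, 249.9], [30.2, 14.4], 0.7) mean [nan nan nan] medz nan
top0 arm 486 ([677.0, -33.2], [67.7, 188.4], 55.2) mean [nan nan nan] medz nan
top0 knob 31 ([617.4, -55.3], [13.0, 45.0], 44.1
[... 437 characters left out ...]
 nan] medz nan
side0 celltop 122 ([506.7, 286.1], [36.7, 27.0], 57.9) mean [507.1 287.8  20.9] medz 22.3
side0 grip 98 ([398.5, 248.5], [48.5, 22.6], 50.5) mean [403.1 254.8  40.9] medz 46.2
side0 arm 544 ([668.8, -46.1], [140.6, 153.4], 16.6) mean [nan nan nan] medz nan
side0 knob 43 ([622.7, -90.7], [11.6, 114.8], 17.3) mean [610.2 -54.5 154.7] medz 172.8
side0 knobdark 48 ([622.5, -89.9], [11.6, 116.2], 17.4) mean [607.2 -43.4 159.3] medz 163.5
side0 box 142 ([528.1, -59.7], [77.3, 99.5], 61.1) mean [554.8 -60.3  47.6] medz 52.4
side0 floor 571 ([534.0, 3.2], [174.6, 81.9], 34.6) mean [nan nan nan] medz nan
side0 base 2968 ([625.6, -12.3], [124.0, 331.3], 59.6) mean [nan nan nan] medz nan
```

```bash
cat > plane.py <<'E'
from h import *
def rays(c,o=None,n=(384,512)):
    d=dict(c); d["range_z"]=np.ones(n,np.float32)
    Y=cloud(d,o)
    if "R" in c: O=-np.array(c["R"]).T@c["t"]
    else: O=Ro.from_quat(o["ee_rot"]).apply(np.array(c["tool_from_camera"])[:3,3])+o["position"]
    return O,Y-O
def onplane(O,D,z): return O+D*((z-O[2])/D[...,2])[...,None]
def midline(P,m,x0,x1,y0,y1):
    s=m&(P[...,0]>x0)&(P[...,0]<x1)&(P[...,1]>y0)&(P[...,1]<y1)
    Q=P[s]; b=np.arange(x0,x1,.006); r=[]
    for lo in b:
        q=Q[(Q[:,0]>=lo)&(Q[:,0]<lo+.006),1]
        if len(q)>8: r.append((lo+.003,(q.min()+q.max())/2,np.ptp(q)))
    return np.array(r),Q
E
python3 - <<'E'
from plane import *
for n in("wrist","top"):
    o=get_obs(); c=camera(n); C=c["color"].astype(int); O,D=rays(c,o)
    mn=C.min(2); sat=C.max(2)-mn
    P=onplane(O,D,.046); r,Q=midline(P,mn>175,.43,.6,-.06,.04)
    print(n,"floor\n",(r*1000).round(1).tolist(), "front",np.percentile(Q[:,0],1))
    print("fit",np.polyfit(r[2:-4,0],r[2:-4,1],1))
    # holder
    P=onplane(O,D,.006); s=(mn>130)&(abs(P[...,0]-.45)<.11)&(abs(P[...,1]-.268)<.06)
    nl,lab,st,ce=cv2.connectedComponentsWithStats(s.astype(np.uint8)); k=1+np.argmax(st[1:,4]); Q=P[lab==k]
    print("strip",cv2.minAreaRect((Q[:,:2]*1000).astype(np.float32)))
    P=onplane(O,D,.05)
    mz=c["range_z"]; X=cloud(c,o)
    s=(abs(X[...,2]-.05)<.012)&(abs(P[...,0]-.555)<.04)&(P[...,1]<-.043)&(P[...,1]>-.1)&(mn>90)
    nl,lab,st,ce=cv2.connectedComponentsWithStats(s.astype(np.uint8)); k=1+np.argmax(st[1:,4]); Q=P[lab==k]
    print("box",cv2.minAreaRect((Q[:,:2]*1000).astype(np.float32)),np.median(X[lab==k],0))
    P=onplane(O,D,.180); s=(C.max(2)<75)&(X[...,2]>.165)&(abs(P[...,0]-.61)<.05)&(abs(P[...,1]+.04)<.06)
    print("knob",s.sum(),np.median(P[s],0), np.ptp(P[s],0) if s.any() else 0)
    P=onplane(O,D,.126); s=(abs(X[...,2]-.126)<.01)&(abs(P[...,0]-.63)<.07)&(abs(P[...,1])<.05)
    r=cv2.minAreaRect((P[s][:,:2]*1000).astype(np.float32)); print("arm",r)
E
```

```text
wrist floor
 [[463.0, -6.5, 54.3], [469.0, -14.9, 71.1], [475.0, -14.1, 69.3], [481.0, -14.1, 69.0], [487.0, -10.6, 65.4], [493.0, -13.2, 60.2], [499.0, -9.8, 63.4], [505.0, -9.0, 64.7], [511.0, -12.2, 71.2], [517.0, -12.2, 71.0], [523.0, -12.2, 70.8], [529.0, -11.3, 69.0], [535.0, -10.5, 70.4], [541.0, -10.5, 70.1], [547.0, -17.8, 84.5], [553.0, -17.7, 84.3], [559.0, -16.9, 85.6], [565.0, -16.9, 85.3], [571.0, -16.8, 85.1], [577.0, -16.0, 86.4], [583.0, -16.7, 84.6], [589.0, -7.9, 69.9], [595.0, -7.2, 52.3]] front 0.4657941095789699
fit [-0.05477853  0.01537385]
strip ((455.49407958984375, 272.9396667480469), (147.79135131835938, 44.72073745727539), 18.196208953857422)
box ((563.0469360351562, -60.95728302001953), (37.389461517333984, 35.508541107177734), 1.193674087524414) [ 0.56264485 -0.06093552  0.05144316]
knob 139 [ 0.60873268 -0.04209032  0.18      ] [1.70766330e-02 1.68664245e-02 1.11022302e-16]
arm ((630.482177734375, -4.180318832397461), (91.86539459228516, 51.5787467956543), 0.8410289883613586)
top floor
 [[439.0, -31.6, 52.7], [445.0, -31.7, 52.7], [451.0, -31.7, 52.7], 
[... 214 characters left out ...]
.8], [517.0, -14.0, 29.7], [529.0, -14.1, 29.8], [535.0, -14.1, 29.8], [541.0, -25.7, 59.6], [547.0, -27.4, 62.9], [553.0, -27.5, 62.9], [559.0, -15.9, 86.1], [565.0, -16.0, 86.1], [571.0, -16.0, 86.2], [577.0, -16.1, 86.2], [583.0, -16.1, 86.2], [589.0, -24.4, 69.7], [595.0, -26.1, 66.4], [601.0, -26.2, 66.4]] front 0.43736195408007644
fit [ 0.01840767 -0.02768799]
strip ((454.4632873535156, 270.32305908203125), (149.21572875976562, 36.868865966796875), 17.798725128173828)Traceback (most recent call last):
  File "<stdin>", line 15, in <module>
    return _wrapfunc(a, 'argmax', axis=axis, out=out, **kwds)
    return bound(*args, **kwds)
ValueError: attempt to get argmax of an empty sequence
```

Emit:
move_arm(plan=[{"delta_pos": [-0.097,-0.269,0.21],"turn": [0,0,-0.304],"fingers": 0},{"delta_pos": [-0.097,-0.269,0.21],"turn": [0,0,-0.304],"fingers": 0},{"delta_pos": [-0.097,-0.269,0.21],"turn": [0,0,-0.304],"fingers": 0},{"delta_pos": [-0.097,-0.269,0.21],"turn": [0,0,-0.304],"fingers": 0},{"delta_pos": [-0.097,-0.269,0.21],"turn": [0,0,-0.304],"fingers": 0},{"delta_pos": [-0.097,-0.269,0.21],"turn": [0,0,-0.304],"fingers": 0},{"delta_pos": [-0.097,-0.269,0.21],"turn": [0,0,-0.304],"fingers": 0},{"delta_pos": [-0.097,-0.269,0.21],"turn": [0,0,-0.304],"fingers": 0}])

```text
clock: 2.75
position: [0.4041, 0.2466, 0.1497]
ee_rot: [0.988, 0.152, -0.0, 0.001]
ft_force: [0.8, 0.1, 0.3]
grip_width: 1.001
grasp_force: 0.0
```

```bash
python3 - <<'E'
from plane import *
o=get_obs(); c=camera("wrist"); cv2.imwrite("pics/w2.png",c["color"][:,:,::-1]); C=c["color"].astype(int); O,D=rays(c,o); X=cloud(c,o); mn=C.min(2)
print(np.round(o["position"],4),Ro.from_quat(o["ee_rot"]).as_matrix().round(4)[:,0])
m=(X[...,2]>.04)&(X[...,2]<.058)&(abs(X[...,0]-.402)<.05)&(abs(X[...,1]-.252)<.05)
P=onplane(O,D,.048)
print("griptop z",np.median(X[m][:,2]),cv2.minAreaRect((P[m][:,:2]*1000).astype(np.float32)),np.median(P[m],0))
m=(abs(X[...,2]-.0215)<.005)&(abs(X[...,0]-.506)<.03)&(abs(X[...,1]-.286)<.03)&(mn>100); P=onplane(O,D,.022)
print("cell",m.sum(),cv2.minEnclosingCircle((P[m][:,:2]*1000).astype(np.float32)),np.median(P[m],0),np.median(X[m],0))
P=onplane(O,D,.006); s=(abs(X[...,2]-.006)<.008)&(mn>130)&(abs(P[...,0]-.45)<.11)&(abs(P[...,1]-.268)<.06)
print("strip",cv2.minAreaRect((P[s][:,:2]*1000).astype(np.float32)),np.median(X[s],0))
E
```

```text
[0.4041 0.2466 0.1497] [ 9.540e-01  2.997e-01 -2.000e-04]
griptop z 0.04791528358436431 ((406.1535339355469, 254.18533325195312), (36.05289840698242, 13.331485748291016), 17.371183395385742) [0.40682281 0.25406629 0.048     ]
cell 1001 ((509.3954772949219, 287.3188781738281), 16.457399368286133) [0.50992059 0.28732679 0.022     ] [0.50981608 0.2872852  0.0221375 ]
strip ((447.363037109375, 270.75396728515625), (119.1988296508789, 181.095458984375), 87.70734405517578) [0.45905714 0.26734149 0.00600235]
```

View pics/w2.png

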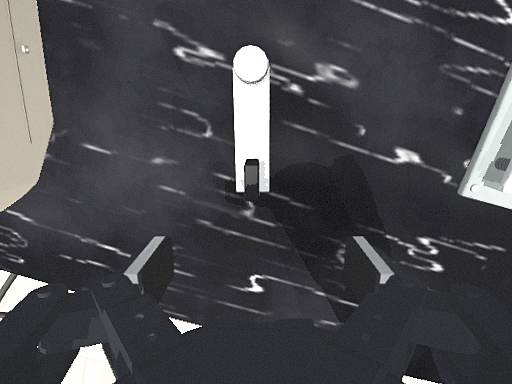

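Wrist view: the holder is upright in the picture, with the cell at (251,65) and grip at (252,175), in line between the fingers.

Emit:
move_arm(plan=[{"delta_pos": [0.004,-0.0066,0.05],"turn": [0,0,-0.005],"fingers": 0},{"delta_pos": [0.004,-0.0066,0.06],"turn": [0,0,-0.005],"fingers": 0},{"delta_pos": [0.004,-0.0066,0.06],"turn": [0,0,-0.005],"fingers": 0},{"delta_pos": [0.004,-0.0066,0.06],"turn": [0,0,-0.005],"fingers": 0}])

```text
clock: 3.3
position: [0.4061, 0.2559, 0.0912]
ee_rot: [0.988, 0.155, 0.001, -0.0]
ft_force: [0.3, 0.0, -0.2]
grip_width: 1.004
grasp_force: 0.0
```

Emit:
move_arm(plan=[{"delta_pos": [0,0.0015,0.05],"fingers": 0},{"delta_pos": [0,0.0015,0.068],"fingers": 0},{"delta_pos": [0,0.0015,0.068],"fingers": 0},{"delta_pos": [0,0.0015,0.068],"fingers": 1},{"delta_pos": [0,0.0015,0.068],"fingers": 1},{"delta_pos": [0,0.0015,0.068],"fingers": 1},{"delta_pos": [0,0.0015,0.068],"fingers": 1},{"delta_pos": [0,0.0015,0.068],"fingers": 1},{"delta_pos": [0,0.0015,0.068],"fingers": 1},{"delta_pos": [0,0.0015,0.068],"fingers": 1}], force=40)

```text
validation failed for argument at $.pl...
```

Emit:
move_arm(plan=[{"delta_pos": [0,0.0015,0.05],"turn": [0,0,0],"fingers": 0},{"delta_pos": [0,0.0015,0.068],"turn": [0,0,0],"fingers": 0},{"delta_pos": [0,0.0015,0.068],"turn": [0,0,0],"fingers": 0},{"delta_pos": [0,0.0015,0.068],"turn": [0,0,0],"fingers": 1},{"delta_pos": [0,0.0015,0.068],"turn": [0,0,0],"fingers": 1},{"delta_pos": [0,0.0015,0.068],"turn": [0,0,0],"fingers": 1},{"delta_pos": [0,0.0015,0.068],"turn": [0,0,0],"fingers": 1},{"delta_pos": [0,0.0015,0.068],"turn": [0,0,0],"fingers": 1},{"delta_pos": [0,0.0015,0.068],"turn": [0,0,0],"fingers": 1},{"delta_pos": [0,0.0015,0.068],"turn": [0,0,0],"fingers": 1}], force=40)

```text
clock: 4.55
position: [0.4058, 0.2544, 0.0221]
ee_rot: [0.988, 0.155, 0.0, 0.0]
ft_force: [-1.8, -2.1, 4.8]
grip_width: 0.146
grasp_force: 39.1
```

Emit:
move_arm(plan=[{"delta_pos": [0,0,-0.05],"turn": [0,0,0],"fingers": 1},{"delta_pos": [0,0,-0.1],"turn": [0,0,0],"fingers": 1},{"delta_pos": [-0.02,0.06,-0.13],"turn": [0,0,0.07],"fingers": 1},{"delta_pos": [-0.04,0.11,-0.16],"turn": [0,0,0.14],"fingers": 1},{"delta_pos": [-0.06,0.16,-0.19],"turn": [0,0,0.21],"fingers": 1},{"delta_pos": [-0.0865,0.21,-0.21],"turn": [0,0,0.291],"fingers": 1},{"delta_pos": [-0.0865,0.2495,-0.228],"turn": [0,0,0.291],"fingers": 1},{"delta_pos": [-0.0865,0.2495,-0.228],"turn": [0,0,0.291],"fingers": 1},{"delta_pos": [-0.0865,0.2495,-0.228],"turn": [0,0,0.291],"fingers": 1},{"delta_pos": [-0.0865,0.2495,-0.228],"turn": [0,0,0.291],"fingers": 1}])

```text
clock: 5.8
position: [0.3994, -0.0085, 0.2492]
ee_rot: [1.0, 0.011, -0.0, 0.0]
ft_force: [0.2, 0.8, -0.5]
grip_width: 0.144
grasp_force: 39.7
```

```bash
python3 - <<'E'
from plane import *
import pickle
o=get_obs(); c=camera("wrist"); pickle.dump((o,c),open("w3.pkl","wb")); pickle.dump(camera("top"),open("t3.pkl","wb"));pickle.dump(camera("side"),open("s3.pkl","wb"))
print(np.round(o["position"],4),Ro.from_quat(o["ee_rot"]).as_matrix().round(4)[:,0])
cv2.imwrite("pics/w3.png",c["color"][:,:,::-1])
E
```

```text
[ 0.3994 -0.0085  0.2492] [ 9.997e-01  2.280e-02 -9.000e-04]
```

View pics/w3.png

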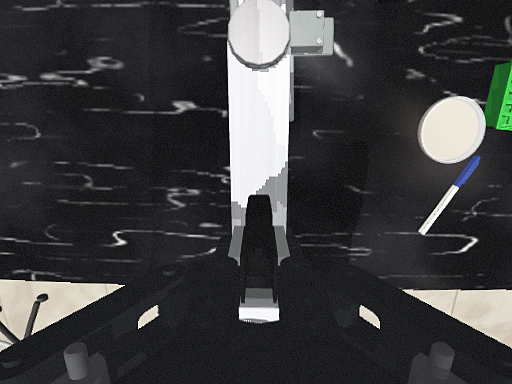

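Wrist view: the held holder (cell at 259,33) hides the bed; the indicator is at (312,32). I'll refine the clamp pose from the earlier view w1.

```bash
python3 - <<'E'
from plane import *
import pickle
o,c=pickle.load(open("w3.pkl","rb"))
o=dict(o); o["position"]=np.array([.5021,-.0157,.3602]); o["ee_rot"]=np.array([1,.0048,.0005,-.0008])
O,D=rays(c,o); C=cv2.imread("pics/w1.png")
# orthorectified picture at z=0.05 : 0.5mm/px, x up, y left
g=np.mgrid[0:600,0:300]; xs=.72-g[0]*.0005; ys=.065-g[1]*.0005
def ortho(z):
    W=np.stack([xs,ys,np.full_like(xs,z)],-1); T=np.array(c["tool_from_camera"])
    Pt=Ro.from_quat(o["ee_rot"]).inv().apply(W.reshape(-1,3)-o["position"]); Pc=(Pt-T[:3,3])@T[:3,:3]
    s=Pc[:,:2]/Pc[:,2:]; s=s*(1+c["k1"]*(s**2).sum(1,keepdims=True))
    return cv2.remap(C,(s[:,0]*c["fx"]+c["cx"]).astype(np.float32).reshape(600,300),(s[:,1]*c["fy"]+c["cy"]).astype(np.float32).reshape(600,300),cv2.INTER_CUBIC)
for z,n in((.05,"o50"),(.126,"o126")):
    cv2.imwrite(f"pics/{n}.png",ortho(z))
a=np.hstack([ortho(.05),ortho(.126)])
for k in range(0,600,40): cv2.line(a,(0,k),(6,k),(0,0,255),1)
for k in range(0,600,20): cv2.line(a,(k,594),(k,599),(0,0,255),1)
cv2.imwrite("pics/ortho.png",a)
E
```

```text
(no output)
```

View pics/ortho.png

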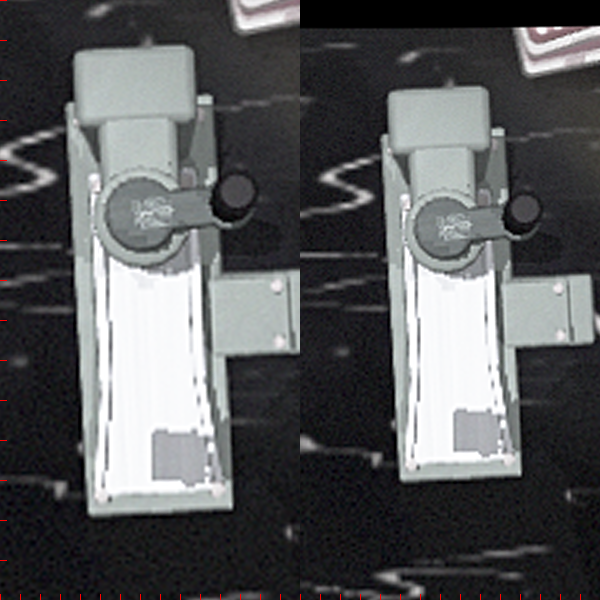

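Orthorectified w1: channel centre line near column 152–159, front lip at row 492, box at rows 280–353, yaw about 0.048. That picture was taken while the arm was still settling, so I'll retake it at rest with the holder out of the way.

Emit:
move_arm(plan=[{"delta_pos": [0.073,-0.118,-0.11],"turn": [0,0,0],"fingers": 1},{"delta_pos": [0.073,-0.118,-0.11],"turn": [0,0,0],"fingers": 1},{"delta_pos": [0.073,-0.118,-0.11],"turn": [0,0,0],"fingers": 1},{"delta_pos": [0.073,-0.118,-0.11],"turn": [0,0,0],"fingers": 1},{"delta_pos": [0.073,-0.118,-0.11],"turn": [0,0,0],"fingers": 1},{"delta_pos": [0.073,-0.118,-0.11],"turn": [0,0,0],"fingers": 1},{"delta_pos": [0.073,-0.118,-0.11],"turn": [0,0,0],"fingers": 1},{"delta_pos": [0.073,-0.118,-0.11],"turn": [0,0,0],"fingers": 1},{"delta_pos": [0.073,-0.118,-0.11],"turn": [0,0,0],"fingers": 1}])

```text
clock: 7.08
position: [0.4702, 0.1097, 0.3597]
ee_rot: [1.0, 0.01, 0.0, 0.0]
ft_force: [-0.3, 0.8, -1.3]
grip_width: 0.142
grasp_force: 39.7
```

```bash
python3 - <<'E'
from plane import *
import pickle
o=get_obs(); c=camera("wrist"); pickle.dump((o,c),open("w4.pkl","wb"))
print(o["position"],Ro.from_quat(o["ee_rot"]).as_matrix().round(4)[:,0],np.round(o["joint_velocities"],3))
C=c["color"][:,:,::-1].copy(); O,D=rays(c,o); X=cloud(c,o); I=C.astype(int); mn=I.min(2);mx=I.max(2)
# box
P=onplane(O,D,.05)
s=(abs(X[...,2]-.05)<.006)&(abs(P[...,0]-.557)<.03)&(P[...,1]<-.036)&(P[...,1]>-.1)
print("box",s.sum(),cv2.minAreaRect((P[s][:,:2]*1000).astype(np.float32)),np.median(P[s],0),np.median(X[s],0))
P=onplane(O,D,.18); s=(mx<75)&(X[...,2]>.165)&(abs(P[...,0]-.61)<.05)&(abs(P[...,1]+.04)<.06)
print("knob",cv2.minEnclosingCircle((P[s][:,:2]*1000).astype(np.float32)),np.median(P[s],0),np.median(X[s],0))
g=np.mgrid[0:600,0:300]; xs=.72-g[0]*.0005; ys=.065-g[1]*.0005
def ortho(z):
    W=np.stack([xs,ys,np.full_like(xs,z)],-1); T=np.array(c["tool_from_camera"])
    Pt=Ro.from_quat(o["ee_rot"]).inv().apply(W.reshape(-1,3)-o["position"]); Pc=(Pt-T[:3,3])@T[:3,:3]
    s=Pc[:,:2]/Pc[:,2:]; s=s*(1+c["k1"]*(s**2).sum(1,keepdims=True))
    return cv2.remap(C,(s[:,0]*c["fx"]+c["cx"]).astype(np.float32).reshape(600,300),(s[:,1]*c["fy"]+c["cy"]).astype(np.float32).reshape(600,300),cv2.INTER_CUBIC)
a=ortho(.05); f=ortho(.046); cv2.imwrite("pics/ortho4.png",np.hstack([a,ortho(.14)]))
G=cv2.cvtColor(f,cv2.COLOR_BGR2GRAY)
for r in range(290,500,30): print(r,G[r,60:240:3].tolist())
E
```

```text
[0.47022746 0.10974586 0.35966829] [9.998e-01 2.050e-02 1.000e-04] [-0.001  0.002 -0.    -0.004  0.001  0.001  0.001]
box 637 ((554.5480346679688, -57.99952697753906), (53.60849380493164, 45.130802154541016), 1.7750033140182495) [ 0.56223979 -0.05862662  0.05      ] [ 0.56213609 -0.05812795  0.05122022]
knob ((607.3862915039062, -39.593868255615234), 10.841322898864746) [ 0.6078707  -0.03918445  0.18      ] [ 0.6084018  -0.03987773  0.17873994]
290 [168, 185, 185, 187, 184, 164, 163, 161, 164, 153, 118, 111, 176, 252, 255, 242, 229, 231, 245, 244, 244, 243, 245, 244, 242, 241, 243, 243, 242, 244, 245, 241, 242, 244, 243, 241, 240, 239, 241, 240, 240, 242, 255, 171, 174, 255, 255, 219, 105, 90, 121, 183, 179, 176, 173, 174, 177, 176, 175, 175]
320 [147, 185, 191, 185, 188, 177, 160, 158, 162, 161, 143, 118, 152, 216, 251, 252, 246, 245, 244, 244, 244, 243, 247, 246, 244, 241, 243, 243, 242, 246, 247, 245, 244, 244, 245, 245, 243, 243, 243, 244, 244, 245, 255, 179, 153, 218, 255, 255, 217, 106, 95, 143, 185, 179, 176, 177, 174, 175, 179, 178]
350 [105, 162, 184, 188, 182, 172, 164, 162
[... 733 characters left out ...]
244, 245, 246, 246, 247, 249, 250, 252, 254, 253, 254, 239, 202, 226, 255, 243, 131, 17, 36, 37, 38, 38, 33, 37, 39]
440 [34, 70, 125, 156, 162, 145, 140, 105, 84, 92, 91, 82, 92, 177, 253, 250, 232, 242, 248, 246, 246, 247, 240, 229, 253, 255, 250, 164, 146, 157, 159, 166, 175, 173, 173, 171, 170, 174, 171, 172, 175, 176, 172, 174, 176, 172, 170, 174, 152, 135, 147, 178, 170, 91, 23, 46, 43, 50, 50, 48]
470 [31, 41, 75, 106, 115, 118, 122, 114, 92, 89, 93, 92, 123, 168, 180, 164, 160, 171, 172, 173, 171, 166, 167, 174, 175, 171, 170, 173, 174, 174, 173, 173, 176, 175, 174, 174, 172, 172, 175, 172, 169, 176, 176, 172, 172, 172, 170, 167, 171, 192, 169, 138, 156, 178, 142, 84, 36, 47, 46, 47]
```

View pics/ortho4.png

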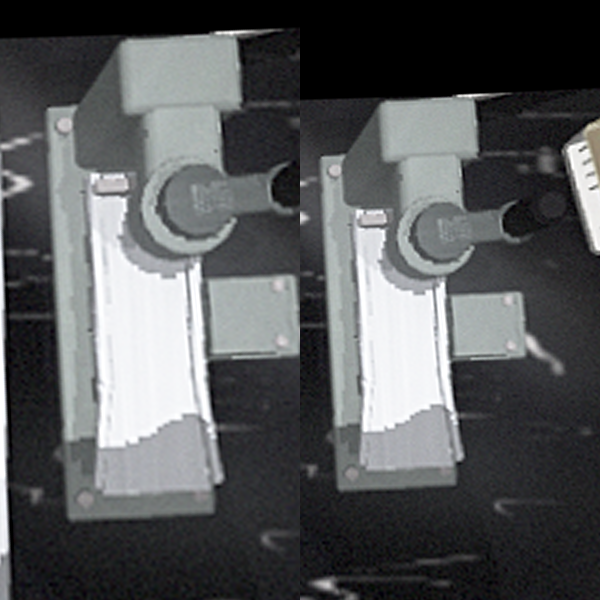

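Ortho views: channel floor edges at z=46 mm, x=0.575 are columns 108 and 190 (y≈-0.0095). Box at rows 278–355, yaw about 0.05. Spindle is at about (0.605,-0.007).

```bash
python3 - <<'E'
from plane import *
import pickle
for f in("w3.pkl","w4.pkl"):
    o,c=pickle.load(open(f,"rb")); C=c["color"]; o=dict(o); R=Ro.from_quat(o["ee_rot"])
    o["position"]=np.zeros(3); o["ee_rot"]=np.array([0,0,0,1.])  # tool frame
    O,D=rays(c,o); X=cloud(c,o); P=onplane(O,D,.0)
    m=(abs(X[...,2])<.006)&(abs(X[...,0]-.11)<.022)&(abs(X[...,1])<.022)
    (ctr,r)=cv2.minEnclosingCircle((P[m][:,:2]*1000).astype(np.float32)); print(f,ctr,r,np.median(X[m],0), P[m].mean(0))
    P=onplane(O,D,.016); I=C.min(2); 
    for x in(.03,.05,.07,.085):
        s=(abs(P[...,0]-x)<.003)&(abs(P[...,1])<.026)&(abs(X[...,2]-.016)<.007); print(x,P[s][:,1].min(),P[s][:,1].max())
E
```

```text
w3.pkl (108.50467681884766, 0.5515050292015076) 16.72337532043457 [1.08892994e-01 4.48526766e-05 4.60978400e-04] [1.08676567e-01 2.66500233e-04 5.85031705e-20]
0.03 -0.018039930067560897 0.01849840693449193
0.05 -0.01809686491538387 0.018635014519067072
0.07 -0.01814007651336399 0.018708287013464657
0.085 -0.017842641155783392 0.018385141852637843
w4.pkl (108.464111328125, -0.0907645896077156) 16.810815811157227 [1.08957979e-01 4.24501414e-05 5.11188293e-04] [1.08676293e-01 2.60857522e-04 8.36767429e-21]
0.03 -0.018041314288092615 0.018496926629171087
0.05 -0.0181146471678309 0.018633533462843157
0.07 -0.01814146027931423 0.0186923078539911
0.085 -0.01784402569144902 0.018383660728781497
```

Emit:
move_arm(plan=[{"delta_pos": [-0.0726,0.1256,0.16],"turn": [0,0,-0.03],"fingers": 1},{"delta_pos": [-0.0726,0.1256,0.16],"turn": [0,0,-0.03],"fingers": 1},{"delta_pos": [-0.0726,0.1256,0.16],"turn": [0,0,-0.03],"fingers": 1},{"delta_pos": [-0.0726,0.1256,0.16],"turn": [0,0,-0.03],"fingers": 1},{"delta_pos": [-0.0726,0.1256,0.16],"turn": [0,0,-0.03],"fingers": 1},{"delta_pos": [-0.0326,0.1244,0.2],"turn": [0,0,-0.03],"fingers": 1},{"delta_pos": [-0.0326,0.1244,0.25],"turn": [0,0,-0.03],"fingers": 1},{"delta_pos": [-0.0326,0.1244,0.27],"turn": [0,0,-0.03],"fingers": 1},{"delta_pos": [-0.0326,0.1244,0.272],"turn": [0,0,-0.03],"fingers": 1},{"delta_pos": [-0.0326,0.1244,0.272],"turn": [0,0,-0.03],"fingers": 1},{"delta_pos": [-0.0326,0.1244,0.272],"turn": [0,0,-0.03],"fingers": 1}])

```text
clock: 8.5
position: [0.4414, -0.015, 0.0891]
ee_rot: [1.0, 0.025, 0.001, 0.0]
ft_force: [-0.8, -0.1, -0.7]
grip_width: 0.146
grasp_force: 39.7
```

```bash
python3 - <<'E'
from plane import *
import pickle
o=get_obs(); c=camera("side"); t=camera("top"); w=camera("wrist")
print(o["position"],Ro.from_quat(o["ee_rot"]).as_matrix().round(4)[:,0])
f=lambda c,a,b,d,e: cv2.resize(c["color"][a:b,d:e,::-1],(400,300),interpolation=cv2.INTER_CUBIC)
cv2.imwrite("pics/v5.png",np.vstack([np.hstack([f(c,130,235,190,330),f(t,140,245,200,340)]),np.hstack([f(w,0,384,0,512),f(w,0,150,160,360)])]))
E
```

```text
[ 0.44141372 -0.01502658  0.0890785 ] [0.9987 0.0509 0.0023]
```

View pics/v5.png

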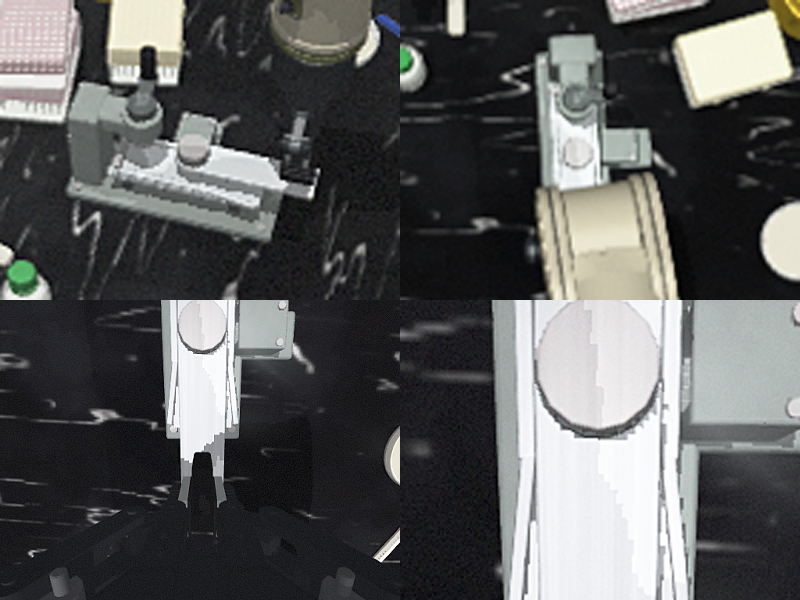

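Side, top and wrist crops: the holder is over the channel, parallel and centred to about 0.5 mm, with the cell in front of the arm. I'll lower it.

Emit:
move_arm(plan=[{"delta_pos": [0,0.0005,0.008],"turn": [0,0,0],"fingers": 1},{"delta_pos": [0,0.0005,0.014],"turn": [0,0,0],"fingers": 1},{"delta_pos": [0,0.0005,0.018],"turn": [0,0,0],"fingers": 1},{"delta_pos": [0,0.0005,0.02],"turn": [0,0,0],"fingers": 1},{"delta_pos": [0,0.0005,0.02],"turn": [0,0,0],"fingers": 1},{"delta_pos": [0,0.0005,0.02],"turn": [0,0,0],"fingers": 1}])

```text
clock: 9.4
position: [0.4401, -0.0156, 0.0678]
ee_rot: [1.0, 0.025, -0.0, 0.0]
ft_force: [-2.5, 0.1, 3.1]
grip_width: 0.145
grasp_force: 40.3
```

Emit:
move_arm(plan=[{"delta_pos": [0.006,0,0],"turn": [0,0,0],"fingers": 1},{"delta_pos": [0.012,0,0],"turn": [0,0,0],"fingers": 1},{"delta_pos": [0.018,0,0],"turn": [0,0,0],"fingers": 1},{"delta_pos": [0.024,0,0],"turn": [0,0,0],"fingers": 1},{"delta_pos": [0.03,0,0],"turn": [0,0,0],"fingers": 1},{"delta_pos": [0.036,0,0],"turn": [0,0,0],"fingers": 1},{"delta_pos": [0.042,0,0],"turn": [0,0,0],"fingers": 1},{"delta_pos": [0.046,0,0],"turn": [0,0,0],"fingers": 1},{"delta_pos": [0.048,0,0],"turn": [0,0,0],"fingers": 1},{"delta_pos": [0.048,0,0],"turn": [0,0,0],"fingers": 1},{"delta_pos": [0.048,0,0],"turn": [0,0,0],"fingers": 1}])

```text
clock: 10.78
position: [0.4886, -0.0131, 0.0678]
ee_rot: [1.0, 0.025, 0.0, -0.0]
ft_force: [-3.9, -0.0, 5.3]
grip_width: 0.143
grasp_force: 40.5
```

Emit:
move_arm(plan=[{"delta_pos": [0.001,0,0],"turn": [0,0,0],"fingers": 1},{"delta_pos": [0.002,0,0],"turn": [0,0,0],"fingers": 1},{"delta_pos": [0.003,0,0],"turn": [0,0,0],"fingers": 1},{"delta_pos": [0.004,0,0],"turn": [0,0,0],"fingers": 1},{"delta_pos": [0.005,0,0],"turn": [0,0,0],"fingers": 1},{"delta_pos": [0.005,0,0],"turn": [0,0,0],"fingers": 1}])

```text
clock: 11.52
position: [0.4934, -0.0129, 0.0678]
ee_rot: [1.0, 0.025, -0.0, 0.0]
ft_force: [-4.6, -0.1, 6.4]
grip_width: 0.14
grasp_force: 40.6
```

Emit:
move_arm(plan=[{"delta_pos": [0.0007,0,0],"turn": [0,0,0],"fingers": 1},{"delta_pos": [0.0014,0,0],"turn": [0,0,0],"fingers": 1},{"delta_pos": [0.002,0,0],"turn": [0,0,0],"fingers": 1},{"delta_pos": [0.002,0,0],"turn": [0,0,0],"fingers": 1}])

```text
clock: 12.02
position: [0.4953, -0.0128, 0.0678]
ee_rot: [1.0, 0.025, -0.0, 0.0]
ft_force: [-4.6, -0.2, 6.5]
grip_width: 0.146
grasp_force: 40.6
```

Emit:
move_arm(plan=[{"delta_pos": [0.0007,0,0],"turn": [0,0,0],"fingers": 1},{"delta_pos": [0.0014,0,0],"turn": [0,0,0],"fingers": 1},{"delta_pos": [0.002,0,0],"turn": [0,0,0],"fingers": 1},{"delta_pos": [0.002,0,0],"turn": [0,0,0],"fingers": 1}])

```text
clock: 12.52
position: [0.496, -0.0127, 0.0675]
ee_rot: [1.0, 0.025, -0.002, 0.0]
ft_force: [-10.5, -0.2, 10.6]
grip_width: 0.142
grasp_force: 41.0
```

Contact: the force has risen to 10.5 N at x=0.496, so the holder is home. I'll release and raise.

Emit:
move_arm(plan=[{"delta_pos": [0,0,0],"turn": [0,0,0],"fingers": 0},{"delta_pos": [0,0,0],"turn": [0,0,0],"fingers": 0},{"delta_pos": [0,0,0],"turn": [0,0,0],"fingers": 0},{"delta_pos": [0,0,0],"turn": [0,0,0],"fingers": 0},{"delta_pos": [0,0,0],"turn": [0,0,0],"fingers": 0},{"delta_pos": [0,0,-0.03],"turn": [0,0,0],"fingers": 0},{"delta_pos": [0,0,-0.09],"turn": [0,0,0],"fingers": 0},{"delta_pos": [-0.07,0,-0.15],"turn": [0,0,0],"fingers": 0},{"delta_pos": [-0.07,0,-0.2],"turn": [0,0,0],"fingers": 0},{"delta_pos": [-0.07,0,-0.2],"turn": [0,0,0],"fingers": 0},{"delta_pos": [-0.07,0,-0.2],"turn": [0,0,0],"fingers": 0},{"delta_pos": [-0.07,0,-0.2],"turn": [0,0,0],"fingers": 0}])

```text
clock: 14.02
position: [0.427, -0.0162, 0.2663]
ee_rot: [1.0, 0.026, -0.001, -0.0]
ft_force: [0.6, -0.3, -0.7]
grip_width: 1.002
grasp_force: 0.0
```

```bash
python3 - <<'E'
from plane import *
import pickle
o=get_obs(); w=camera("wrist"); t=camera("top"); c=camera("side"); pickle.dump((o,w,t,c),open("w6.pkl","wb"))
print(o["clock"],o["position"],Ro.from_quat(o["ee_rot"]).as_matrix().round(4)[:,0])
for n,cc in(("w",w),("t",t),("s",c)):
    O,D=rays(cc,o); X=cloud(cc,o); I=cc["color"].astype(int)
    P=onplane(O,D,.18); s=(I.max(2)<75)&(X[...,2]>.168)&(X[...,2]<.19)&(abs(P[...,0]-.61)<.05)&(abs(P[...,1]+.04)<.05)
    if s.sum()>3: print(n,"knob",s.sum(),cv2.minEnclosingCircle((P[s][:,:2]*1000).astype(np.float32)),np.median(P[s],0))
    P=onplane(O,D,.094); s=(abs(X[...,2]-.094)<.005)&(abs(P[...,0]-.496)<.03)&(abs(P[...,1]+.0127)<.02)
    if s.sum()>3: print(n,"grip",cv2.minAreaRect((P[s][:,:2]*1000).astype(np.float32)))
f=lambda c,a,b,d,e: cv2.resize(c["color"][a:b,d:e,::-1],(400,300),interpolation=cv2.INTER_CUBIC)
cv2.imwrite("pics/v6.png",np.vstack([np.hstack([f(c,130,235,190,330),f(t,140,245,200,340)]),np.hstack([f(w,0,384,0,512),f(w,0,150,160,360)])]))
E
```

```text
14.025 [ 0.42698785 -0.01622784  0.26628807] [ 0.9987  0.051  -0.002 ]
w grip ((495.5118408203125, -12.872819900512695), (33.914859771728516, 12.566001892089844), 2.875499963760376)
t knob 26 ((608.1634521484375, -42.26455307006836), 8.391754150390625) [ 0.60906919 -0.04353884  0.18      ]
s knob 26 ((607.4600830078125, -37.76728057861328), 11.289350509643555) [ 0.60804024 -0.03681351  0.18      ]
s grip ((494.649169921875, -12.957558631896973), (36.05427169799805, 17.018970489501953), 4.355514049530029)
```

View pics/v6.png

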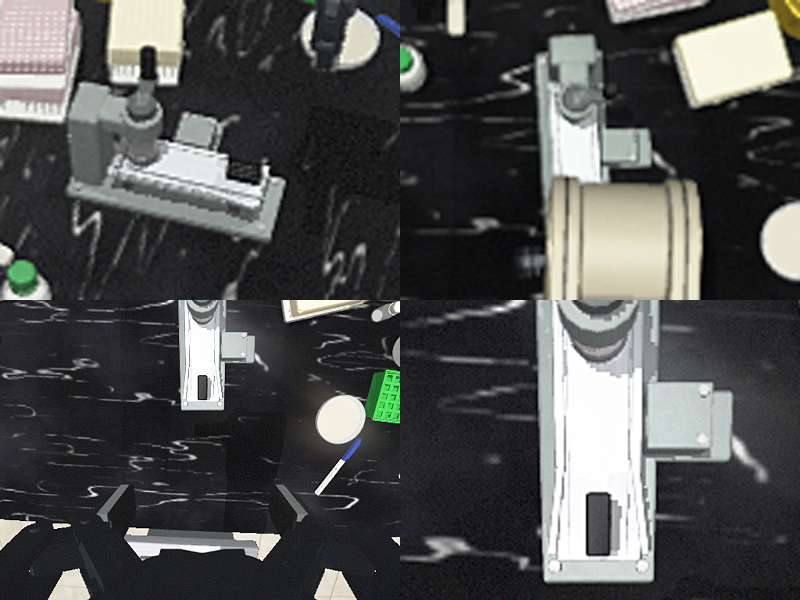

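Crops: the holder lies centred in the channel with the cell under the spindle. The knob still points to clamp -y, and the indicator face is clear in the wrist view.

```bash
python3 - <<'E'
from plane import *
import pickle
o,w,t,c=pickle.load(open("w6.pkl","rb")); print(np.round(o["joint_pos"],2))
for n,cc in(("w",w),("s",c)):
    X=cloud(cc,o).reshape(-1,3); s=(np.hypot(X[:,0]-.6046,X[:,1]+.0073)<.0185)&(X[:,2]>.05)&(X[:,2]<.14)
    print(n,np.histogram(X[s][:,2],bins=np.arange(.05,.142,.004)))
    r=np.hypot(X[s][:,0]-.6046,X[s][:,1]+.0073)
    for lo in np.arange(.06,.12,.003):
        q=(X[s][:,2]>lo)&(X[s][:,2]<lo+.003); print(round(lo,3),q.sum(),r[q].round(4).max() if q.any() else '', end='; ')
E
```

```text
[ 0.81 -0.13 -0.79  1.81 -0.09  1.42 -1.48]
w (array([ 86,   5,  52,  34, 100,   1,   0,   0,   0,   0,   0,   0,   0,
         0,   0,   0,   0,   0,  91, 132,  36,  42]), array([0.05 , 0.054, 0.058, 0.062, 0.066, 0.07 , 0.074, 0.078, 0.082,
       0.086, 0.09 , 0.094, 0.098, 0.102, 0.106, 0.11 , 0.114, 0.118,
       0.122, 0.126, 0.13 , 0.134, 0.138]))
0.06 43 0.0179; 0.063 25 0.0173; 0.066 82 0.0169; 0.069 19 0.0163; 0.072 0 ; 0.075 0 ; 0.078 0 ; 0.081 0 ; 0.084 0 ; 0.087 0 ; 0.09 0 ; 0.093 0 ; 0.096 0 ; 0.099 0 ; 0.102 0 ; 0.105 0 ; 0.108 0 ; 0.111 0 ; 0.114 0 ; 0.117 0 ; s (array([16,  8, 12, 15, 25, 16,  0,  0,  4,  5,  2,  0,  3,  2,  0,  4,  2,
        2, 13, 27, 11,  9]), array([0.05 , 0.054, 0.058, 0.062, 0.066, 0.07 , 0.074, 0.078, 0.082,
       0.086, 0.09 , 0.094, 0.098, 0.102, 0.106, 0.11 , 0.114, 0.118,
       0.122, 0.126, 0.13 , 0.134, 0.138]))
0.06 12 0.0175; 0.063 11 0.0173; 0.066 19 0.0149; 0.069 20 0.0155; 0.072 2 0.0141; 0.075 0 ; 0.078 0 ; 0.081 2 0.0105; 0.084 4 0.013; 0.087 3 0.0143; 0.09 2 0.0131; 0.093 0 ; 0.096 0 ; 0.099 3 0.0184; 0.102 2 0.0184; 0.105 0 ; 0.108 2 0.0182; 0.111 2 0.018; 0.114 0 ; 0.117 2 0.0183;
```

```bash
cat > tab.py <<'E'
from plane import *
A=np.array([.6046,-.0073,0]); RZ=Ro.from_euler("z",.049)
def hmap(c,o,show=True):
    X=RZ.inv().apply(cloud(c,o).reshape(-1,3)-A).reshape(384,512,3); I=c["color"].mean(2)
    out=[]; 
    for y in np.arange(-.060,-.104,-.003):
        row=[]
        for x in np.arange(-.066,-.020,.006):
            q=(abs(X[...,0]-x)<.003)&(abs(X[...,1]-y)<.0015)
            row.append((int(round(np.nanmedian(X[q][:,2])*1000)),int(np.median(I[q]))) if q.any() else None)
        out.append((round(y*1000),row))
    return out
E
python3 - <<'E'
from tab import *
import pickle
o,w,t,c=pickle.load(open("w6.pkl","rb"))
for r in hmap(w,o): print(r)
print("top")
for r in hmap(t,o): print(r)
E
```

```text
(-60, [(12, 115), (51, 200), (51, 203), (52, 203), (51, 205), (52, 203), (52, 200), (50, 175)])
(-63, [(11, 107), (52, 207), (52, 203), (51, 203), (51, 202), (51, 200), (53, 234), (52, 166)])
(-66, [(11, 111), (50, 192), (51, 204), (51, 200), (52, 198), (51, 200), (52, 229), (50, 163)])
(-69, [(12, 120), (42, 145), (51, 203), (51, 183), (51, 198), (50, 192), (51, 198), (50, 154)])
(-72, [(11, 122), (13, 132), None, None, None, None, None, None])
(-75, [(10, 124), (13, 123), (15, 184), (14, 176), None, None, None, (14, 153)])
(-78, [(11, 126), (14, 198), (14, 186), (13, 193), (13, 196), (13, 197), (13, 193), (13, 176)])
(-81, [(10, 126), (13, 200), (13, 201), (13, 197), (13, 196), (13, 197), (13, 196), (12, 187)])
(-84, [(10, 125), (13, 200), (13, 196), (14, 194), (14, 196), (13, 196), (14, 194), (13, 184)])
(-87, [(10, 130), (13, 199), (13, 199), (13, 196), (13, 195), (13, 197), (14, 195), (13, 185)])
(-90, [(1, 54), (12, 190), (13, 182), (13, 145), (12, 177), (13, 182), (13, 181), (13, 135)])
(-93, [(0, 55), (0, 115), (0, 127), (0, 115), (0, 81), (-1, 90), (1, 88), (1, 68)])
(-96, [
[... 834 characters left out ...]
 (15, 142)])
(-81, [(6, 122), (13, 182), (11, 182), None, (17, 179), (11, 181), (11, 183), (5, 144)])
(-84, [(8, 161), (10, 187), (11, 180), (7, 179), None, (11, 179), (12, 182), (16, 149)])
(-87, [(5, 104), None, (12, 179), (14, 181), (14, 180), (12, 166), (15, 164), (12, 129)])
(-90, [(-2, 58), (9, 158), (12, 155), (7, 157), (10, 152), (9, 105), (12, 80), (14, 47)])
(-93, [(-1, 19), (0, 79), (2, 117), (-1, 62), (0, 16), None, (6, 18), None])
(-96, [(-3, 40), (0, 167), (-1, 150), None, (-5, 12), (-1, 14), (-6, 27), (-1, 31)])
(-99, [(2, 119), (0, 190), None, (2, 24), (0, 19), (-2, 21), (-3, 25), (4, 32)])
(-102, [(4, 148), (0, 156), (-3, 96), (2, 19), (-2, 23), (-7, 25), (3, 26), (-4, 27)])
```

Emit:
move_arm(plan=[{"delta_pos": [0.18,0.036,0.0],"turn": [0,0,0],"fingers": 0.3},{"delta_pos": [0.18,0.036,0.0],"turn": [0,0,0],"fingers": 0.3},{"delta_pos": [0.18,0.036,0.0],"turn": [0,0,0],"fingers": 0.3},{"delta_pos": [0.18,0.036,0.03],"turn": [0,0,0],"fingers": 0.3},{"delta_pos": [0.18,0.036,0.03],"turn": [0,0,0],"fingers": 0.3},{"delta_pos": [0.18,0.036,0.03],"turn": [0,0,0],"fingers": 0.3},{"delta_pos": [0.18,0.036,0.03],"turn": [0,0,0],"fingers": 0.3}])

```text
clock: 15.05
position: [0.609, -0.0431, 0.2394]
ee_rot: [1.0, 0.025, 0.001, 0.001]
ft_force: [-0.0, 0.6, -0.2]
grip_width: 0.698
grasp_force: 0.0
```

```bash
python3 - <<'E'
from tab import *
o=get_obs(); c=camera("wrist"); print(o["position"],Ro.from_quat(o["ee_rot"]).as_matrix().round(4).tolist(),o["grip_width"])
O,D=rays(c,o); X=cloud(c,o); P=onplane(O,D,.18); I=c["color"]
s=(X[...,2]>.17)&(X[...,2]<.188)&(abs(P[...,0]-.608)<.022)&(abs(P[...,1]+.042)<.02)
print(s.sum(),cv2.minEnclosingCircle((P[s][:,:2]*1000).astype(np.float32)),np.median(P[s],0))
for r in hmap(c,o)[3:9]: print(r)
E
```

```text
[ 0.60900716 -0.04308092  0.23939907] [[0.9987, 0.0508, 0.0022], [0.0508, -0.9987, -0.0013], [0.0021, 0.0014, -1.0]] 0.6982968326473146
356 ((611.3720092773438, -42.47196578979492), 9.045654296875) [ 0.61140093 -0.04278985  0.18      ]
(-69, [None, (51, 157), (51, 190), (51, 173), (52, 177), (51, 111), (51, 113), (14, 80)])
(-72, [None, None, None, None, None, None, (13, 113), (13, 103)])
(-75, [(13, 109), (13, 103), (13, 119), (13, 104), (13, 107), (13, 117), (13, 116), (12, 103)])
(-78, [(12, 171), (14, 181), (13, 179), (13, 185), (14, 113), (13, 115), (13, 114), (12, 104)])
(-81, [(13, 166), (13, 177), (13, 180), (13, 179), (13, 112), (13, 115), (14, 114), (12, 99)])
(-84, [(13, 169), (13, 178), (13, 184), (13, 112), (13, 112), (12, 114), (13, 113), (12, 96)])
```

Emit:
move_arm(plan=[{"delta_pos": [0.0005,0,0.05],"turn": [0,0,0],"fingers": 0.3},{"delta_pos": [0.0005,0,0.079],"turn": [0,0,0],"fingers": 0.3},{"delta_pos": [0.0005,0,0.079],"turn": [0,0,0],"fingers": 0.3},{"delta_pos": [0.0005,0,0.079],"turn": [0,0,0],"fingers": 0.5},{"delta_pos": [0.0005,0,0.079],"turn": [0,0,0],"fingers": 1},{"delta_pos": [0.0005,0,0.079],"turn": [0,0,0],"fingers": 1},{"delta_pos": [0.0005,0,0.079],"turn": [0,0,0],"fingers": 1},{"delta_pos": [0.0005,0,0.079],"turn": [0,0,0],"fingers": 1}], force=30)

```text
clock: 16.1
position: [0.6095, -0.0431, 0.1588]
ee_rot: [1.0, 0.025, 0.0, 0.0]
ft_force: [-0.2, -0.2, 0.2]
grip_width: -0.0
grasp_force: 0.0
```

```bash
cat > circ.py <<'E'
from tab import *
# tool-frame deltas for a circle about spindle A: from current TCP, rotate clockwise
def deltas(o,step,n,start=0,C=(.6046,-.0073),r=.036):
    R=Ro.from_quat(o["ee_rot"]).as_matrix(); p=np.array(o["position"]); d=p[:2]-C; a0=np.arctan2(d[1],d[0])
    print("pos",p.round(4),"r",np.hypot(*d).round(4),"theta(mod)",round((np.pi-(a0-.049))%(2*np.pi),3),"F",np.round(o["ft_force"],1),"t",o["clock"],"w",round(o["grip_width"],3))
    for k in range(1,n+1):
        a=a0-step*k; q=np.array([C[0]+r*np.cos(a),C[1]+r*np.sin(a),.160]); e=R.T@(q-p); print(k,e.round(4).tolist())
E
python3 - <<'E'
from circ import *
deltas(get_obs(),.25,12)
E
```

```text
pos [ 0.6095 -0.0431  0.1588] r 0.0361 theta(mod) 4.626 F [-0.2 -0.2  0.2] t 16.1 w -0.0
1 [-0.009, -0.0005, -0.0012]
2 [-0.0176, -0.0031, -0.0012]
3 [-0.0253, -0.0077, -0.0012]
4 [-0.0316, -0.0141, -0.0012]
5 [-0.0361, -0.0218, -0.0012]
6 [-0.0386, -0.0304, -0.0012]
7 [-0.0389, -0.0394, -0.0012]
8 [-0.0369, -0.0482, -0.0012]
9 [-0.0329, -0.0562, -0.0012]
10 [-0.0269, -0.0629, -0.0012]
11 [-0.0195, -0.068, -0.0012]
12 [-0.0111, -0.0711, -0.0012]
```

Closed on nothing. Open, rise and find the knob again.

Emit:
move_arm(plan=[{"delta_pos": [0,0,0],"turn": [0,0,0],"fingers": 0.3},{"delta_pos": [0,0,0],"turn": [0,0,0],"fingers": 0.3},{"delta_pos": [0,0,0],"turn": [0,0,0],"fingers": 0.3},{"delta_pos": [0,0,-0.05],"turn": [0,0,0],"fingers": 0.3},{"delta_pos": [-0.05,0,-0.11],"turn": [0,0,0],"fingers": 0.3},{"delta_pos": [-0.05,0,-0.11],"turn": [0,0,0],"fingers": 0.3},{"delta_pos": [-0.05,0,-0.11],"turn": [0,0,0],"fingers": 0.3},{"delta_pos": [-0.05,0,-0.11],"turn": [0,0,0],"fingers": 0.3},{"delta_pos": [-0.05,0,-0.11],"turn": [0,0,0],"fingers": 0.3}])

```text
clock: 17.23
position: [0.5594, -0.0456, 0.2673]
ee_rot: [1.0, 0.025, -0.001, -0.0]
ft_force: [0.7, 0.1, -0.2]
grip_width: 0.699
grasp_force: 0.0
```

```bash
python3 - <<'E'
from tab import *
import pickle
o=get_obs(); print(o["position"],o["grip_width"],o["clock"])
w=camera("wrist"); t=camera("top"); s_=camera("side"); pickle.dump((o,w,t,s_),open("w7.pkl","wb"))
for n,c in(("wrist",w),("top",t),("side",s_)):
    X=cloud(c,o); O,D=rays(c,o); P=onplane(O,D,.18); I=c["color"].astype(int)
    s=(X[...,2]>.142)&(X[...,2]<.195)&(np.hypot(X[...,0]-.6046,X[...,1]+.0073)<.07)
    print(n,s.sum(),np.histogram(X[s][:,2],bins=np.arange(.14,.2,.005))[0])
    k=s&(X[...,2]>.165)
    if k.sum()>4: print("  top pts",np.median(X[k],0).round(4),cv2.minEnclosingCircle((P[k][:,:2]*1000).astype(np.float32)),"col",I[k].mean(0).round())
E
```

```text
[ 0.55942017 -0.04559943  0.26727865] 0.6987533961049581 17.225
wrist 300 [  3   3   0   2   5   1   5 179 102   0   0]
  top pts [ 0.6099 -0.0429  0.1795] ((609.907470703125, -43.078914642333984), 8.379371643066406) col [48. 47. 50.]
top 9 [7 2 0 0 0 0 0 0 0 0 0]
side 96 [29 10  5  7  7  6  7  8 16  1  0]
  top pts [ 0.6078 -0.039   0.1795] ((606.1473999023438, -38.209381103515625), 12.550601959228516) col [44. 43. 42.]
```

```bash
python3 - <<'E'
from tab import *
import pickle
o,w,t,s_=pickle.load(open("w7.pkl","rb"))
oo=dict(o); oo["position"]=np.zeros(3); oo["ee_rot"]=np.array([0,0,0,1.]); X=cloud(w,oo)
m=(X[...,2]<.03)&(abs(X[...,0])<.08)&(abs(X[...,1])<.08)
for lo in np.arange(-.06,.03,.01):
    q=X[m&(X[...,2]>lo)&(X[...,2]<=lo+.01)]
    for sg in(-1,1):
        p=q[np.sign(q[:,1])==sg]
        if len(p): print(round(lo,3),len(p),"y",p[:,1].min().round(3),p[:,1].max().round(3),"x",np.percentile(p[:,0],[5,95]).round(3))
E
```

```text
-0.06 528 y -0.043 -0.029 x [-0.008  0.012]
-0.06 524 y 0.03 0.044 x [-0.008  0.012]
-0.05 471 y -0.043 -0.029 x [-0.008  0.012]
-0.05 460 y 0.03 0.044 x [-0.008  0.012]
-0.04 338 y -0.044 -0.029 x [-0.008  0.012]
-0.04 339 y 0.03 0.043 x [-0.008  0.012]
-0.03 48 y -0.035 -0.03 x [-0.008  0.011]
-0.03 46 y 0.03 0.036 x [-0.007  0.011]
```

Emit:
move_arm(plan=[{"delta_pos": [0.05,-0.002,0.03],"turn": [0,0,0],"fingers": 0.3},{"delta_pos": [0.05,-0.002,0.06],"turn": [0,0,0],"fingers": 0.3},{"delta_pos": [0.05,-0.002,0.1],"turn": [0,0,0],"fingers": 0.3},{"delta_pos": [0.05,-0.002,0.11],"turn": [0,0,0],"fingers": 0.3},{"delta_pos": [0.05,-0.002,0.11],"turn": [0,0,0],"fingers": 0.3},{"delta_pos": [0.05,-0.002,0.11],"turn": [0,0,0],"fingers": 0.6},{"delta_pos": [0.05,-0.002,0.11],"turn": [0,0,0],"fingers": 0.6},{"delta_pos": [0.05,-0.002,0.11],"turn": [0,0,0],"fingers": 0.6}])

```text
clock: 18.38
position: [0.6096, -0.0411, 0.1594]
ee_rot: [1.0, 0.025, 0.001, 0.0]
ft_force: [0.6, 0.5, 0.1]
grip_width: 0.398
grasp_force: 0.0
```

```bash
python3 - <<'E'
from tab import *
import pickle
o=get_obs(); w=camera("wrist"); pickle.dump((o,w),open("w8.pkl","wb")); print(o["position"],o["grip_width"],o["grasp_force"])
oo=dict(o); oo["position"]=np.zeros(3); oo["ee_rot"]=np.array([0,0,0,1.]); X=cloud(w,oo)
m=(X[...,2]<.03)&(abs(X[...,0])<.06)&(abs(X[...,1])<.06)
for lo in np.arange(-.05,.03,.01):
    q=X[m&(X[...,2]>lo)&(X[...,2]<=lo+.01)]
    if len(q): 
        h,e=np.histogram(q[:,1],bins=np.arange(-.06,.061,.006)); print(round(lo,3),len(q),h,"x",np.percentile(q[:,0],[5,50,95]).round(3))
E
```

```text
[ 0.60962863 -0.04112483  0.15943926] 0.3976481832155391 0.0
-0.05 772 [  0   0   0   0  15 101 116 157   0   0   0   0 144 123  91  25   0   0
   0   0] x [-0.007  0.008  0.012]
-0.04 615 [  0   0   0   0   5  85  97 122   0   0   0   0 116  99  79  12   0   0
   0   0] x [-0.007  0.008  0.012]
-0.03 563 [  0   0   0   0   0   8  30  65   0 125 196  34  62  34   9   0   0   0
   0   0] x [-0.006  0.002  0.012]
-0.02 436 [  0   0   0   0   0   0   0   0  11 170 145 110   0   0   0   0   0   0
   0   0] x [-0.006  0.005  0.008]
-0.01 159 [ 0  0  0  0  0  0  0  0  4 64 57 34  0  0  0  0  0  0  0  0] x [0.003 0.007 0.008]
0.0 132 [ 0  0  0  0  0  0  0  0  3 52 49 28  0  0  0  0  0  0  0  0] x [0.002 0.007 0.008]
0.01 1512 [  0   2 178 262 242 178 145 160 141  65  67  69   3   0   0   0   0   0
   0   0] x [-0.01   0.001  0.009]
0.02 542 [ 0  7 53 65 69 72 68 54 54 38 27 32  3  0  0  0  0  0  0  0] x [-0.008  0.007  0.012]
```

The measured fingertips end about 25 mm higher than stated: the tips are seen at tool z≈-0.025. I'll lower in small steps and watch force and depth.

Emit:
move_arm(plan=[{"delta_pos": [0,0.002,0.006],"turn": [0,0,0],"fingers": 0.6},{"delta_pos": [0,0.002,0.012],"turn": [0,0,0],"fingers": 0.6},{"delta_pos": [0,0.002,0.018],"turn": [0,0,0],"fingers": 0.6},{"delta_pos": [0,0.002,0.018],"turn": [0,0,0],"fingers": 0.6},{"delta_pos": [0,0.002,0.018],"turn": [0,0,0],"fingers": 0.6}])

```text
clock: 19.05
position: [0.6095, -0.043, 0.1408]
ee_rot: [1.0, 0.025, 0.0, -0.0]
ft_force: [0.6, 0.1, -0.9]
grip_width: 0.399
grasp_force: 0.0
```

```bash
python3 - <<'E'
from tab import *
import pickle
o=get_obs(); w=camera("wrist"); pickle.dump((o,w),open("w9.pkl","wb")); print(o["position"],o["grip_width"],o["grasp_force"],o["ft_force"])
oo=dict(o); oo["position"]=np.zeros(3); oo["ee_rot"]=np.array([0,0,0,1.]); X=cloud(w,oo)
m=(X[...,2]<.03)&(abs(X[...,0])<.06)&(abs(X[...,1])<.06)
for lo in np.arange(-.05,.03,.005):
    q=X[m&(X[...,2]>lo)&(X[...,2]<=lo+.005)]
    if len(q): 
        h,e=np.histogram(q[:,1],bins=np.arange(-.042,.043,.004)); print(round(lo,3),len(q),h)
for r in hmap(w,o)[4:9]: print(r)
E
```

```text
[ 0.60949757 -0.0429693   0.14078601] 0.3988286384176765 0.0 [ 0.60496334  0.08310617 -0.94075793]
-0.05 408 [ 0  0  7 50 26 44 87  0  0  0  0  0  0  0 76 43 19 45 11  0  0]
-0.045 451 [ 0  0  6 39 23 40 74  0  0 22 32 20  0  0 73 44 25 44  9  0  0]
-0.04 1104 [  0   0   5  39  20  33  68   0  74 199 247 195  62   0  57  35  20  41
   9   0   0]
-0.035 423 [ 0  0  1 30 17 33 59  0 15 34 36 34 17  0 56 36 20 30  5  0  0]
-0.03 295 [ 0  0  0  5 12 22 52  0 15 28 31 26 15  0 53 20 10  6  0  0  0]
-0.025 125 [ 0  0  0  0  0  0  9  0 12 29 25 28 12  0 10  0  0  0  0  0  0]
-0.02 95 [ 0  0  0  0  0  0  0  0 12 22 21 27 13  0  0  0  0  0  0  0  0]
-0.015 91 [ 0  0  0  0  0  0  0  0 12 25 22 22 10  0  0  0  0  0  0  0  0]
-0.01 83 [ 0  0  0  0  0  0  0  0  9 19 24 21 10  0  0  0  0  0  0  0  0]
-0.005 289 [36 27 27 16  8 11 19 25 14 14 16 17  7  0  0  0  0  0  0  0  0]
-0.0 1728 [197 168 152 104  71 100 150 130  91  44  48  46  75   6   0   0   0   0
   0   0   0]
0.005 128 [15 15 18 18 14  3  5  3  5  5  7  5  5  0  0  0  0  0  0  0  0]
0.01 930 [81 86 84 93 97 72 44  1  0  0  0  0  0  0  0  0  0  0  0  0  0]
0.015 4316 [396 394 426 420 461 390 215 209   0   0   0   0   0   0   0   0   0   0
   0   0   0]
0.02 132 [ 0  0  0  0  0 77 12 27  0  0  0  0  0  0  0  0  0  0  0  0  0]
0.025 55 [ 0  0  0  0  0 30 15 10  0  0  0  0  0  0  0  0  0  0  0  0  0]
(-72, [None, None, None, None, None, (13, 104), (14, 107), (12, 87)])
(-75, [None, None, None, (13, 110), (13, 108), (13, 108), (13, 107), (12, 87)])
(-78, [None, None, None, (13, 105), (14, 106), (13, 106), (13, 107), (12, 85)])
(-81, [None, None, None, (13, 106), (13, 106), (13, 107), (13, 107), (11, 84)])
(-84, [None, None, None, (13, 106), (13, 104), (13, 105), (13, 106), (11, 83)])
```

Confirmed: tips at tool z≈-0.024, knob centred. Lower 12 mm more and close.

Emit:
move_arm(plan=[{"delta_pos": [0,0,0.006],"turn": [0,0,0],"fingers": 0.6},{"delta_pos": [0,0,0.012],"turn": [0,0,0],"fingers": 0.6},{"delta_pos": [0,0,0.012],"turn": [0,0,0],"fingers": 0.6},{"delta_pos": [0,0,0.012],"turn": [0,0,0],"fingers": 1},{"delta_pos": [0,0,0.012],"turn": [0,0,0],"fingers": 1},{"delta_pos": [0,0,0.012],"turn": [0,0,0],"fingers": 1},{"delta_pos": [0,0,0.012],"turn": [0,0,0],"fingers": 1}])

```text
clock: 19.98
position: [0.6095, -0.0427, 0.1288]
ee_rot: [1.0, 0.026, 0.0, -0.0]
ft_force: [-0.4, 1.6, 0.9]
grip_width: 0.187
grasp_force: 29.4
```

```bash
sed -i 's/,\.160\])/,.129])/' circ.py; python3 - <<'E'
from circ import *
deltas(get_obs(),.25,12)
E
```

```text
pos [ 0.6095 -0.0427  0.1288] r 0.0358 theta(mod) 4.625 F [-0.4  1.6  0.9] t 19.975 w 0.187
1 [-0.009, -0.0001, -0.0002]
2 [-0.0176, -0.0027, -0.0002]
3 [-0.0253, -0.0073, -0.0002]
4 [-0.0316, -0.0137, -0.0002]
5 [-0.0361, -0.0214, -0.0002]
6 [-0.0386, -0.03, -0.0002]
7 [-0.0389, -0.039, -0.0002]
8 [-0.037, -0.0478, -0.0001]
9 [-0.0329, -0.0558, -0.0001]
10 [-0.027, -0.0625, -0.0001]
11 [-0.0196, -0.0676, -0.0001]
12 [-0.0112, -0.0707, -0.0001]
```

Knob gripped. Turn the first 3 rad.

Emit:
move_arm(plan=[{"delta_pos": [-0.009,0,0],"turn": [0,0,0],"fingers": 1},{"delta_pos": [-0.0176,-0.0027,0],"turn": [0,0,0],"fingers": 1},{"delta_pos": [-0.0253,-0.0073,0],"turn": [0,0,0],"fingers": 1},{"delta_pos": [-0.0316,-0.0137,0],"turn": [0,0,0],"fingers": 1},{"delta_pos": [-0.0361,-0.0214,0],"turn": [0,0,0],"fingers": 1},{"delta_pos": [-0.0386,-0.03,0],"turn": [0,0,0],"fingers": 1},{"delta_pos": [-0.0389,-0.039,0],"turn": [0,0,0],"fingers": 1},{"delta_pos": [-0.037,-0.0478,0],"turn": [0,0,0],"fingers": 1},{"delta_pos": [-0.0329,-0.0558,0],"turn": [0,0,0],"fingers": 1},{"delta_pos": [-0.027,-0.0625,0],"turn": [0,0,0],"fingers": 1},{"delta_pos": [-0.0196,-0.0676,0],"turn": [0,0,0],"fingers": 1},{"delta_pos": [-0.0112,-0.0707,0],"turn": [0,0,0],"fingers": 1}])

```text
clock: 21.48
position: [0.595, 0.0277, 0.1288]
ee_rot: [1.0, 0.026, -0.0, -0.0]
ft_force: [-3.5, -2.9, 4.1]
grip_width: 0.185
grasp_force: 30.9
```

```bash
python3 - <<'E'
from circ import *
deltas(get_obs(),.25,12)
E
```

```text
pos [0.595  0.0277 0.1288] r 0.0363 theta(mod) 1.354 F [-3.5 -2.9  4.1] t 21.475 w 0.185
1 [0.009, -0.0005, -0.0002]
2 [0.0179, 0.0009, -0.0002]
3 [0.0261, 0.0045, -0.0002]
4 [0.0332, 0.01, -0.0002]
5 [0.0387, 0.0171, -0.0003]
6 [0.0423, 0.0254, -0.0003]
7 [0.0437, 0.0342, -0.0003]
8 [0.0429, 0.0432, -0.0003]
9 [0.0399, 0.0516, -0.0003]
10 [0.0349, 0.0591, -0.0003]
11 [0.0283, 0.0651, -0.0003]
12 [0.0203, 0.0692, -0.0003]
```

Emit:
move_arm(plan=[{"delta_pos": [0.009,-0.0005,0],"turn": [0,0,0],"fingers": 1},{"delta_pos": [0.0179,0.0009,0],"turn": [0,0,0],"fingers": 1},{"delta_pos": [0.0261,0.0045,0],"turn": [0,0,0],"fingers": 1},{"delta_pos": [0.0332,0.01,0],"turn": [0,0,0],"fingers": 1},{"delta_pos": [0.0387,0.0171,0],"turn": [0,0,0],"fingers": 1},{"delta_pos": [0.0423,0.0254,0],"turn": [0,0,0],"fingers": 1},{"delta_pos": [0.0437,0.0342,0],"turn": [0,0,0],"fingers": 1},{"delta_pos": [0.0429,0.0432,0],"turn": [0,0,0],"fingers": 1},{"delta_pos": [0.0399,0.0516,0],"turn": [0,0,0],"fingers": 1},{"delta_pos": [0.0349,0.0591,0],"turn": [0,0,0],"fingers": 1},{"delta_pos": [0.0283,0.0651,0],"turn": [0,0,0],"fingers": 1},{"delta_pos": [0.0203,0.0692,0],"turn": [0,0,0],"fingers": 1}])

```text
clock: 22.98
position: [0.6179, -0.0408, 0.1288]
ee_rot: [1.0, 0.026, 0.0, -0.0]
ft_force: [-0.0, 8.1, 4.6]
grip_width: 0.182
grasp_force: 30.9
```

```bash
cat >> tab.py <<'E'
def tab(c,o):
    X=RZ.inv().apply(cloud(c,o).reshape(-1,3)-A)
    r=(X[:,0]>-.060)&(X[:,0]<-.030)&(X[:,1]<-.0735)&(X[:,1]>-.086)
    print("tab pts",int((r&(X[:,2]>.018)&(X[:,2]<.048)).sum()),"ledge pts",int((r&(X[:,2]>.008)&(X[:,2]<.018)).sum()),"high",int((r&(X[:,2]>.06)).sum()))
E
python3 - <<'E'
from circ import *
o=get_obs(); w=camera("wrist"); tab(w,o); tab(camera("top"),o)
deltas(get_obs(),.25,9)
E
```

```text
tab pts 0 ledge pts 208 high 0
tab pts 0 ledge pts 0 high 70
pos [ 0.6166 -0.0412  0.1287] r 0.036 theta(mod) 4.42 F [-5.7  4.5  5.9] t 23.075 w 0.183
1 [-0.0089, 0.0015, -0.0002]
2 [-0.0178, 0.0007, -0.0002]
3 [-0.0263, -0.0022, -0.0002]
4 [-0.0338, -0.0072, -0.0002]
5 [-0.0398, -0.0138, -0.0002]
6 [-0.044, -0.0218, -0.0002]
7 [-0.0461, -0.0305, -0.0002]
8 [-0.046, -0.0395, -0.0002]
9 [-0.0436, -0.0481, -0.0002]
```

Emit:
move_arm(plan=[{"delta_pos": [-0.0089,0.0015,0],"turn": [0,0,0],"fingers": 1},{"delta_pos": [-0.0178,0.0007,0],"turn": [0,0,0],"fingers": 1},{"delta_pos": [-0.0263,-0.0022,0],"turn": [0,0,0],"fingers": 1},{"delta_pos": [-0.0338,-0.0072,0],"turn": [0,0,0],"fingers": 1},{"delta_pos": [-0.0398,-0.0138,0],"turn": [0,0,0],"fingers": 1},{"delta_pos": [-0.044,-0.0218,0],"turn": [0,0,0],"fingers": 1},{"delta_pos": [-0.0461,-0.0305,0],"turn": [0,0,0],"fingers": 1},{"delta_pos": [-0.046,-0.0395,0],"turn": [0,0,0],"fingers": 1},{"delta_pos": [-0.0436,-0.0481,0],"turn": [0,0,0],"fingers": 1},{"delta_pos": [-0.0436,-0.0481,0],"turn": [0,0,0],"fingers": 1}])

```text
clock: 24.32
position: [0.5715, 0.0061, 0.1287]
ee_rot: [1.0, 0.026, -0.001, -0.0]
ft_force: [-4.1, 3.4, 7.6]
grip_width: 0.182
grasp_force: 31.1
```

```bash
python3 - <<'E'
from circ import *
o=get_obs(); w=camera("wrist"); tab(w,o)
deltas(get_obs(),.15,4)
E
```

```text
tab pts 0 ledge pts 94 high 0
pos [0.5715 0.0061 0.1287] r 0.0357 theta(mod) 0.433 F [-1.6  2.7  7.1] t 24.375 w 0.189
1 [0.0024, -0.0048, -0.0003]
2 [0.0057, -0.0091, -0.0003]
3 [0.0096, -0.0128, -0.0003]
4 [0.014, -0.0159, -0.0003]
```

Emit:
move_arm(plan=[{"delta_pos": [0.0024,-0.0048,0],"turn": [0,0,0],"fingers": 1},{"delta_pos": [0.0057,-0.0091,0],"turn": [0,0,0],"fingers": 1},{"delta_pos": [0.0096,-0.0128,0],"turn": [0,0,0],"fingers": 1},{"delta_pos": [0.0096,-0.0128,0],"turn": [0,0,0],"fingers": 1}])

```text
clock: 24.88
position: [0.5804, 0.0193, 0.1287]
ee_rot: [1.0, 0.026, -0.001, -0.0]
ft_force: [-1.6, 2.5, 7.6]
grip_width: 0.184
grasp_force: 31.1
```

```bash
python3 - <<'E'
from circ import *
o=get_obs(); w=camera("wrist"); tab(w,o)
for r in hmap(w,o)[3:11]: print(r)
deltas(get_obs(),.1,3)
E
```

```text
tab pts 0 ledge pts 69 high 0
(-69, [None, (51, 131), (51, 126), (51, 122), (51, 121), (51, 121), (51, 119), (13, 97)])
(-72, [None, None, None, None, None, None, (13, 108), (12, 98)])
(-75, [None, None, None, None, None, None, (13, 123), (12, 109)])
(-78, [None, None, None, None, None, None, (13, 121), (12, 100)])
(-81, [None, None, None, None, None, (13, 114), (13, 120), (12, 106)])
(-84, [(13, 121), (14, 117), (13, 116), (13, 118), (14, 117), (13, 120), (13, 118), (12, 106)])
(-87, [(12, 123), (13, 123), (13, 121), (13, 120), (13, 121), (13, 120), (13, 119), (13, 109)])
(-90, [(12, 113), (12, 114), (12, 116), (13, 115), (12, 122), (13, 121), (12, 115), (1, 53)])
pos [0.5805 0.0193 0.1288] r 0.0359 theta(mod) 0.883 F [-2.1  2.2  5.9] t 24.925 w 0.179
1 [0.0029, -0.0022, -0.0002]
2 [0.006, -0.004, -0.0002]
3 [0.0092, -0.0055, -0.0002]
```

The box edge partly hides the tab space from here, so I'll swivel the tool about the knob for a better view. The knob spins freely.

Emit:
move_arm(plan=[{"delta_pos": [0,0,0],"turn": [0,0,0.15],"fingers": 1},{"delta_pos": [0,0,0],"turn": [0,0,0.3],"fingers": 1},{"delta_pos": [0,0,0],"turn": [0,0,0.45],"fingers": 1},{"delta_pos": [0,0,0],"turn": [0,0,0.6],"fingers": 1},{"delta_pos": [0,0,0],"turn": [0,0,0.75],"fingers": 1},{"delta_pos": [0,0,0],"turn": [0,0,0.75],"fingers": 1}])

```text
clock: 25.68
position: [0.5803, 0.0189, 0.1287]
ee_rot: [0.939, -0.343, -0.001, 0.0]
ft_force: [-3.1, 2.6, 6.4]
grip_width: 0.182
grasp_force: 31.0
```

```bash
python3 - <<'E'
from circ import *
o=get_obs(); w=camera("wrist"); tab(w,o); tab(camera("top"),o); tab(camera("side"),o)
for r in hmap(w,o)[3:9]: print(r)
print(np.round(o["joint_pos"],2))
deltas(get_obs(),.1,4)
E
```

```text
tab pts 0 ledge pts 297 high 0
tab pts 0 ledge pts 0 high 0
tab pts 0 ledge pts 0 high 0
(-69, [None, (51, 156), (51, 155), (51, 153), (51, 153), (51, 155), (51, 153), (13, 115)])
(-72, [None, None, None, None, None, None, (13, 138), (12, 137)])
(-75, [None, None, None, None, None, None, (13, 156), (12, 137)])
(-78, [(12, 144), (13, 151), (13, 151), (14, 150), (13, 151), (13, 153), (13, 155), (13, 141)])
(-81, [(13, 151), (14, 151), (13, 153), (13, 154), (13, 154), (13, 154), (13, 154), (12, 136)])
(-84, [(13, 148), (13, 152), (13, 153), (13, 153), (13, 153), (13, 152), (13, 153), (12, 138)])
[ 0.49  0.39 -0.75  1.65  0.28  1.21 -2.59]
pos [0.5803 0.0189 0.1287] r 0.0358 theta(mod) 0.873 F [-4.   2.5  7.1] t 25.825 w 0.183
1 [0.0004, -0.0036, -0.0003]
2 [0.0014, -0.007, -0.0003]
3 [0.0027, -0.0104, -0.0003]
4 [0.0043, -0.0136, -0.0003]
```

Clear view, but joint 7 is close to its limit. I'll turn back 0.3 rad while continuing in small steps.

Emit:
move_arm(plan=[{"delta_pos": [0.0004,-0.0036,0],"turn": [0,0,-0.15],"fingers": 1},{"delta_pos": [0.0014,-0.007,0],"turn": [0,0,-0.3],"fingers": 1},{"delta_pos": [0.0014,-0.007,0],"turn": [0,0,-0.3],"fingers": 1}])

```text
clock: 26.2
position: [0.586, 0.0233, 0.1287]
ee_rot: [0.98, -0.197, -0.001, -0.0]
ft_force: [-2.7, 2.2, 7.3]
grip_width: 0.183
grasp_force: 31.1
```

```bash
cat > st.py <<'E'
from circ import *
o=get_obs(); w=camera("wrist"); tab(w,o); print("j7",round(o["joint_pos"][6],2),"tau",np.round(o["torque"],2))
deltas(get_obs(),.1,4)
E
python3 st.py
```

```text
tab pts 0 ledge pts 187 high 0
j7 -2.31 tau [0.4  0.66 0.02]
pos [0.586  0.0234 0.1287] r 0.0359 theta(mod) 1.074 F [-2.7  2.3  7.2] t 26.25 w 0.187
1 [0.0022, -0.0029, -0.0003]
2 [0.0047, -0.0054, -0.0003]
3 [0.0074, -0.0077, -0.0003]
4 [0.0104, -0.0098, -0.0003]
```

Emit:
move_arm(plan=[{"delta_pos": [0.0022,-0.0029,0],"turn": [0,0,0],"fingers": 1},{"delta_pos": [0.0047,-0.0054,0],"turn": [0,0,0],"fingers": 1},{"delta_pos": [0.0047,-0.0054,0],"turn": [0,0,0],"fingers": 1}])

```text
clock: 26.62
position: [0.5925, 0.0266, 0.1287]
ee_rot: [0.98, -0.198, -0.001, -0.0]
ft_force: [-2.1, 1.9, 6.4]
grip_width: 0.186
grasp_force: 31.0
```

```bash
python3 st.py
```

```text
tab pts 195 ledge pts 100 high 0
j7 -2.32 tau [ 0.46  0.43 -0.02]
pos [0.5926 0.0266 0.1287] r 0.0359 theta(mod) 1.278 F [-1.1  2.3  5.5] t 26.675 w 0.185
1 [0.0027, -0.0023, -0.0003]
2 [0.0057, -0.0043, -0.0003]
3 [0.0089, -0.006, -0.0003]
4 [0.0122, -0.0074, -0.0003]
```

The tab is out. Release gently and withdraw straight up.

Emit:
move_arm(plan=[{"delta_pos": [0,0,0],"turn": [0,0,0],"fingers": 0.5},{"delta_pos": [0,0,0],"turn": [0,0,0],"fingers": 0.5},{"delta_pos": [0,0,0],"turn": [0,0,0],"fingers": 0.5},{"delta_pos": [0,0,0],"turn": [0,0,0],"fingers": 0.5},{"delta_pos": [0,0,-0.04],"turn": [0,0,0],"fingers": 0.5},{"delta_pos": [0,0,-0.1],"turn": [0,0,0],"fingers": 0.5},{"delta_pos": [0,0,-0.15],"turn": [0,0,-0.1],"fingers": 0.5},{"delta_pos": [-0.08,0,-0.17],"turn": [0,0,-0.3],"fingers": 0.5},{"delta_pos": [-0.08,0,-0.17],"turn": [0,0,-0.3],"fingers": 0.5},{"delta_pos": [-0.08,0,-0.17],"turn": [0,0,-0.3],"fingers": 0.5},{"delta_pos": [-0.08,0,-0.17],"turn": [0,0,-0.3],"fingers": 0.5}])

```text
clock: 28.05
position: [0.5202, 0.0558, 0.2984]
ee_rot: [0.999, -0.05, -0.0, 0.0]
ft_force: [0.4, -0.6, -0.6]
grip_width: 0.498
grasp_force: 0.0
```

```bash
python3 - <<'E'
from circ import *
o=get_obs(); w=camera("wrist"); print(o["clock"],o["position"].round(3) if hasattr(o["position"],"round") else o["position"],o["ft_force"],o["grip_width"]); tab(w,o)
for r in hmap(w,o)[3:11]: print(r)
O,D=rays(w,o); X=cloud(w,o); P=onplane(O,D,.18); s=(X[...,2]>.168)&(X[...,2]<.19)&(np.hypot(P[...,0]-.6046,P[...,1]+.0073)<.06)
if s.any(): print("knob",cv2.minEnclosingCircle((P[s][:,:2]*1000).astype(np.float32)))
s=(abs(X[...,2]-.092)<.006)&(abs(X[...,0]-.496)<.03)&(abs(X[...,1]+.0127)<.02); P=onplane(O,D,.092)
if s.any(): print("grip",cv2.minAreaRect((P[s][:,:2]*1000).astype(np.float32)),np.median(X[s][:,2]))
E
```

```text
28.05 [0.52  0.056 0.298] [ 0.36150127 -0.61737489 -0.56105452] 0.4981349720467821
tab pts 73 ledge pts 19 high 0
(-69, [None, (52, 120), (51, 121), (51, 118), (51, 184), (52, 173), (51, 164), (12, 171)])
(-72, [None, None, (44, 130), (45, 136), (44, 194), (44, 220), None, (11, 120)])
(-75, [None, None, (44, 145), (44, 207), (45, 220), (44, 228), None, (13, 185)])
(-78, [None, None, (44, 217), (43, 218), (44, 221), (44, 220), None, (13, 171)])
(-81, [(12, 98), (13, 112), (43, 211), (44, 225), (44, 238), (43, 225), (14, 175), (11, 163)])
(-84, [(14, 111), (13, 139), None, None, None, (13, 181), (13, 182), (12, 173)])
(-87, [(12, 103), (13, 189), (14, 147), None, None, (13, 170), (13, 182), (13, 175)])
(-90, [(13, 166), (12, 153), None, None, None, (13, 123), (12, 175), (6, 70)])
knob ((592.2120971679688, 26.90389633178711), 8.391464233398438)
grip ((496.35394287109375, -12.577028274536133), (36.56654739379883, 14.528409004211426), 2.814270257949829) 0.0918528300353961
```

The tab stands out about 12 mm, the bed has sunk about 2 mm, the holder is home, and the arm is clear of everything. Handing in.

```bash
python3 -c "from workcell import hand_in; print(hand_in())"
```

```text
the job is handed in; nothing more can be done
None
```

The job is handed in at about 28 s. The holder is home in the channel, the cell is clamped, I stopped turning at the first check that showed the tab out, and the arm is clear. `hand_in()` gave no verdict, and the force on the cell and the bystanders' final positions were not measured directly.

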